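# Photograph the model towers from every side and pack them in their case

## Robot

A 6-joint arm with a two-finger parallel gripper is mounted at the origin on the work surface. World frame = base frame: x ahead of the robot, y to its left, z up, the work surface at z = 0. Lengths are in m, angles in rad, forces in N, time in s.
With the tool pointing down it reaches from about 0.25 to 0.775 m from the base axis. Payload 4 kg.
Tool frame: the origin (TCP) lies at the very end of the fingers, on their centre line; the grasp point (between the pads) lies 19 mm behind it; z points along the fingers, y is the line along which they close (so a half turn about z gives the same grasp; the last joint's range is limited). The gripper opens to 94 mm and grips with 3 to 60 N. Pads are 16 mm wide; open, the fingers measure 119 mm over their backs; the gripper's body (75 mm by 177 mm) begins 78 mm behind the grasp point.
Start: joints at [1.054, 0.087, 1.371, -0, 1.684, -0.103], TCP at [0.221, 0.504, 0.206] pointing down, gripper open.
Joint ranges: [-3.1, 3.1], [-0.76, 2.03], [0.27, 2.55], [-1.08, 4.22], [0.17, 2.65], [-2.57, 2.57]. Speed limits (rad/s): [2.79, 2.79, 3.14, 3.14, 3.14, 3.14].

## Interface

Orientations are given as [roll, pitch, yaw] about the fixed x, y, z axes, in that order (R = Rz(yaw) Ry(pitch) Rx(roll)).
In Python, from bench import robot, vision gives the robot as it stands.
- The arm moves only by the shell command python3 -m crank 'ROWS'. ROWS is JSON, a list of rows, each a list of 3 entries, a list of its own where there are three numbers: the closure, from 0 (fully open) to 1 (shut), then the shift along the tool's x, y, z in m, then the turn, a rotation vector about the tool's x, y, z in degrees. A call has 1 to 8 rows; each row shifts and turns the commanded pose from where the row before left it, along the tool's axes as they then stand; what a row does not reach is not made up. A row lasts 1/10 s, in which the tool goes at most 50 mm and 8.59 degrees, less where a joint would pass 70% of its speed; a pose out of reach is approached as far as the arm can. A call with a gripper value outside its range is refused whole. The fingers move at their own pace and stop on an object; the grip force is fixed at half the most. Time passes only in rows, so rows that do not move let the fingers close. It gives the time, the measured TCP pose, the force, the opening and the grip force at its end, in the units of the state.
- robot.get_obs(): the state, without advancing time (a new reading comes with each control period).
- vision.snapshot(name): name is "scene" or "top"; returns a dict with "color" (480x640x3 uint8, red, green, blue), "z_map" (480x640 float32, m along the optical axis (not along the pixel's ray), 0 where there is no reading), "fx", "fy", "cx", "cy" (pixels), "R" (3x3) and "t" (3): a world point X has camera coordinates R X + t. Camera axes: x right, y down, z forward; pixel columns grow to the right and rows downward; lengths in m; the calibration is good to about 2 mm. A picture is of the moment at which its call begins.
- robot.close_job(): hands the job in; it is judged then, once.
The state is a dict: "time": time; "joint_positions": joint angles; "qvel": joint speeds; "joint_torque": joint torques, N m; "tool_pos": TCP position; "ee_rot": TCP orientation; "wrist_force": force on the tool from outside, world axes, zero at the start; "wrist_torque": the same for the moment, N m; "width": finger opening in m; "finger_force": force on a finger pad.
Only numpy, scipy, OpenCV 4.12 (cv2) and the standard library are available. Lean on these libraries where they do the work, as an engineer would, in place of code of your own. Each camera call takes 0.05 s, during which the arm holds its last target. There are 200 camera calls.

## Task

Record and pack away the model watchtowers that are on the table (white roof first, then black, then green, as many as there are): hold each one upright just above the photo spot (base 2 to 8 cm over the table) and turn it so that its red, then its yellow, then its blue side squarely faces the phone, keeping still for about two seconds at each. Stand every tower upright on the floor of the carrying case, put the red dice from beside them into the case too, and finally press its lid fully shut, past its catch, without disturbing the bottle, the bush or the rock.

Things in the scene. Friction and masses are not known exactly. Their poses are not given: they have to be found in the camera images.
- white_tower: the white-roofed model watchtower, loose, 0.13 kg, 64 mm tall, may be absent: round base 64 mm across and 6 mm thick, three-sided hut 28 mm tall (corners within 26 mm of the axis), then a plain round turret 34 mm across from 34 to 64 mm height (grip it here from above, at any angle) with a white roof. Origin: centre of the base's underside; z up along the axis, red banner towards -x. Stands upright at the start, any yaw
- white_red: the side of the white-roofed tower with the red banner and a red patch on the base: a frame with the tower's origin and z, its x axis pointing straight out of that side (180 degrees about z from the tower's own x)
- white_yellow: the side of the white-roofed tower with the yellow banner and a yellow patch on the base: a frame with the tower's origin and z, its x axis pointing straight out of that side (+60 degrees about z from the tower's own x)
- white_blue: the side of the white-roofed tower with the blue banner and a blue patch on the base: a frame with the tower's origin and z, its x axis pointing straight out of that side (-60 degrees about z from the tower's own x)
- black_tower: the black-roofed model watchtower, loose, 0.13 kg, 64 mm tall, may be absent: round base 64 mm across and 6 mm thick, three-sided hut 28 mm tall (corners within 26 mm of the axis), then a plain round turret 34 mm across from 34 to 64 mm height (grip it here from above, at any angle) with a black roof. Origin: centre of the base's underside; z up along the axis, red banner towards -x. Stands upright at the start, any yaw
- black_red: the side of the black-roofed tower with the red banner and a red patch on the base: a frame with the tower's origin and z, its x axis pointing straight out of that side (180 degrees about z from the tower's own x)
- black_yellow: the side of the black-roofed tower with the yellow banner and a yellow patch on the base: a frame with the tower's origin and z, its x axis pointing straight out of that side (+60 degrees about z from the tower's own x)
- black_blue: the side of the black-roofed tower with the blue banner and a blue patch on the base: a frame with the tower's origin and z, its x axis pointing straight out of that side (-60 degrees about z from the tower's own x)
- green_tower: the green-roofed model watchtower, loose, 0.13 kg, 64 mm tall, may be absent: round base 64 mm across and 6 mm thick, three-sided hut 28 mm tall (corners within 26 mm of the axis), then a plain round turret 34 mm across from 34 to 64 mm height (grip it here from above, at any angle) with a green roof. Origin: centre of the base's underside; z up along the axis, red banner towards -x. Stands upright at the start, any yaw
- green_red: the side of the green-roofed tower with the red banner and a red patch on the base: a frame with the tower's origin and z, its x axis pointing straight out of that side (180 degrees about z from the tower's own x)
- green_yellow: the side of the green-roofed tower with the yellow banner and a yellow patch on the base: a frame with the tower's origin and z, its x axis pointing straight out of that side (+60 degrees about z from the tower's own x)
- green_blue: the side of the green-roofed tower with the blue banner and a blue patch on the base: a frame with the tower's origin and z, its x axis pointing straight out of that side (-60 degrees about z from the tower's own x)
- spot (a point): centre of the photo spot, a fixed white disc with a black rim (100 mm across, 2 mm thick, this point on its top) with a black dot. The frame's x points to the phone. Its place and yaw vary
- lens (a point): the lens of the phone, which stands on its long edge (152 mm wide, its top 109 mm above the table) on a fixed stand 162 mm beyond the spot, looking back at it; lens 80 mm above the table, x pointing away from the spot
- case: the black carrying case, fixed, an open box with red floor: outside 170 mm (its x) by 290 mm (its y) by 75 mm high, walls and floor 5 mm thick. Origin: centre of its underside, z up. Room for three towers standing in a row along y. The lid is hinged along its +x edge; its catch is in the middle of the -x side. Place and yaw vary
- case_lid (a joint): the lid's angle in rad: 0 shut, about 1.57 upright, stops at 2.1. The stiff hinge (0.3 N m) holds the lid where it is left. At about 0.07 rad the steel tongue meets a sprung catch: the free edge must then be pressed down with roughly 8 N (12 at most) until it snaps past and the lid lies flat. The lid starts open
- lid_hinge (a point): middle of the hinge line, 75 mm above the table, on the case's +x edge. The frame turns with the lid: z is the normal of its outer face, -x runs along the lid to its free edge, y is the hinge axis. The lid is a flat plate 170 mm (from the hinge) by 290 mm, 8 mm thick, the outer face 8 mm from the hinge line along z
- lid_edge (a point): the place to press: on the lid's outer face, middle of its width, 150 mm from the hinge line (20 mm short of the free edge)
- cola: bystander: dark bottle, 66 mm across, 200 mm tall, origin at its foot
- bush: bystander: green model bush, about 60 mm across and 45 mm tall, origin at its foot
- rock: bystander: grey-green model rock, 60 mm across and 43 mm tall, origin at its foot
- die_a: a red die, loose, 18 mm cube, 12 g, origin at the centre of its underside as it first lies (z up); may be absent
- die_b: another red die, just like die_a; may be absent
Mind the look-alikes: they are no part of the job. What is shaped like the green_tower but purple is not meant.

How it is judged:
By the outcome, as a careful person would: the job done as asked, in the order asked, and still so for the second after the job is handed in, with the robot touching nothing.
Of white_tower, black_tower, green_tower only 2 to 3 are there at a start; the rules pass over those that are not, and their reading is None.
Of die_a, die_b only 1 to 2 are there at a start; the rules pass over those that are not, and their reading is None.
At some moment in a run one of white_tower, black_tower, green_tower, die_a, die_b may be knocked a few centimetres aside while the robot is not near it.
Once in a run the grip may slacken for a moment while it holds something.
It also fails if it takes over 210 s, if anything falls off the work surface, if the arm or the gripper's body presses on something with over 40 N, if the wrist force passes 120 N, or if a joint passes its speed limit or range.

## Working session

There is one attempt and no reset: what is moved stays moved. The work goes in short steps, Python scripts to look and compute and a shell command to move; the robot and the scene stay as the last step left them, time stands still between calls to the robot, and variables do not carry over. Pictures are saved under pics/ and viewed, at most 14 in all, crops included, and the job is handed in when it is done.

```bash
ls; mkdir -p pics; python3 - <<'E'
from bench import robot, vision
import cv2
o=robot.get_obs(); print(o)
for n in ("scene","top"):
    s=vision.snapshot(n); cv2.imwrite(f"pics/{n}0.png",s["color"][...,::-1])
    print(n,s["fx"],s["cx"],s["cy"],s["R"],s["t"], -s["R"].T@s["t"])
E
```

```text
pics
{'time': 0.0, 'joint_positions': array([ 1.05388668e+00,  8.79386949e-02,  1.37221570e+00, -1.17007419e-05,
        1.68361897e+00, -1.03120529e-01]), 'qvel': array([ 0.00118154,  0.00185329,  0.00015241,  0.00090612, -0.00062002,
       -0.00104956]), 'joint_torque': array([-1.22905461e-03, -3.40188360e+01, -3.02423465e+01,  7.17048487e-02,
        3.30384099e-02, -1.55860071e-04]), 'tool_pos': array([0.22089209, 0.50309723, 0.20433267]), 'ee_rot': array([-3.13942233e+00, -2.12909700e-04,  2.72780200e+00]), 'wrist_force': array([ 0.0404657 , -0.40475542,  0.55600742]), 'wrist_torque': array([-0.02349872,  0.01889181,  0.02917675]), 'finger_force': 0.0, 'width': 0.09387543005940845}
scene 549.5330832256991 313.5916025548685 241.23939228300102 [[-0.73495193  0.67793074  0.01598664]
 [ 0.35499656  0.40472811 -0.84271739]
 [-0.57777427 -0.61368156 -0.53811879]] [ 0.2967599  -0.16871341  1.81913911] [1.32904871 0.98347253 0.83199102]
top 548.4395139816626 318.118502042258 236.4539659851186 [[-2.43782630e-03 -9.99997021e-01 -1.19709456e-04]
 [-9.85302370e-01  2.42244987e-03 -1.70802143e-01]
 [ 1.70801925e-01 -2.98435946e-04 -9.85305340e-01]] [0.1164059  0.55135123 1.08949146] [0.35744421 0.11539508 1.16766766]
```

View pics/scene0.png

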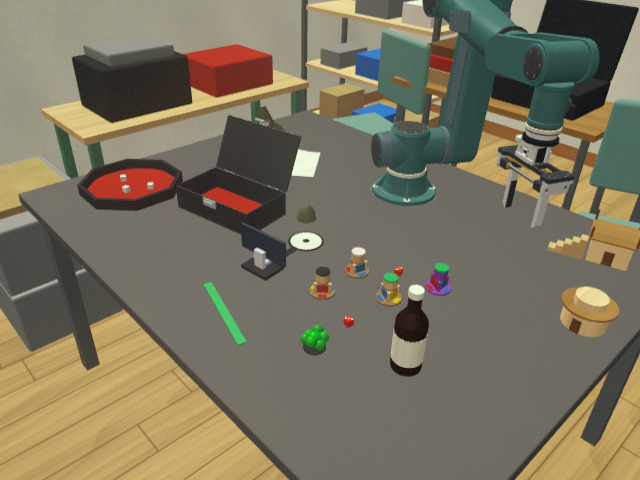

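View pics/top0.png

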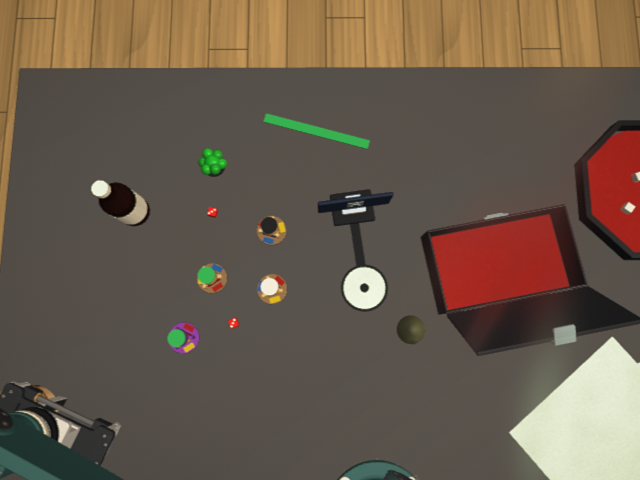

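```bash
cat > h.py <<'E'
import numpy as np, cv2
from bench import robot, vision
def cam(s,u,v):  # ray origin, dir
    R,t=np.array(s["R"]),np.array(s["t"])
    d=np.stack([(np.asarray(u,float)-s["cx"])/s["fx"],(np.asarray(v,float)-s["cy"])/s["fy"],np.ones(np.shape(u))],-1)
    return -R.T@t, d@R
def plane(s,u,v,z):
    o,d=cam(s,u,v); return o+d*((z-o[2])/d[...,2])[...,None]
def cloud(s):
    v,u=np.mgrid[0:480,0:640]; o,d=cam(s,u,v); return o+d*s["z_map"][...,None]
def proj(s,X):
    c=np.array(s["R"])@np.asarray(X)+s["t"]; return c[0]/c[2]*s["fx"]+s["cx"],c[1]/c[2]*s["fy"]+s["cy"]
def blobs(m,amin=8):
    n,l,st,c=cv2.connectedComponentsWithStats(m.astype(np.uint8),connectivity=8)
    return [(c[i],st[i,4],l==i) for i in range(1,n) if st[i,4]>=amin]
def hsv(s): return cv2.cvtColor(s["color"],cv2.COLOR_RGB2HSV).astype(int)
E
python3 - <<'E'
from h import *
s=vision.snapshot("top"); H=hsv(s); h,S,V=H[...,0],H[...,1],H[...,2]
P=cloud(s)
np.set_printoptions(precision=4,suppress=True)
M={'red':((h<6)|(h>174))&(S>170)&(V>100),'yellow':(h>20)&(h<32)&(S>150)&(V>120),'blue':(h>100)&(h<125)&(S>120)&(V>70),'green':(h>50)&(h<75)&(S>140)&(V>70),'white':(S<40)&(V>190),'purple':(h>135)&(h<160)&(S>100)}
for k,m in M.items():
    for c,a,l in blobs(m,4):
        if c[1]<65: continue
        z=np.median(P[l][:,2]); print(k,c.round(1),a,'z',round(z,4),plane(s,c[0],c[1],z)[:2])
# spot
im=s["color"]
crop=im[190:370,150:310]; cv2.imwrite("pics/crop1.png",cv2.resize(crop,None,fx=4,fy=4,interpolation=cv2.INTER_NEAREST)[:600,:,::-1][:, :640])
crop=im[170:350,300:640]
# case rim
m=(P[...,2]>0.068)&(P[...,2]<0.079)&(P[...,1]<-0.1)&(P[...,1]>-.55)&(P[...,0]>.2)
for c,a,l in blobs(m,20):
    pts=P[l][:,:2].astype(np.float32); print('rim',a,cv2.minAreaRect(pts),cv2.boxPoints(cv2.minAreaRect(pts)))
m=(P[...,2]>0.10)&(P[...,1]<-0.05)&(P[...,1]>-.55)&(P[...,0]>.1)
for c,a,l in blobs(m,50):
    q=P[l]; mu=q.mean(0); w=np.linalg.svd(q-mu,full_matrices=False)[2]; print('lid',a,mu,w[2],q.min(0),q.max(0))
for k,m in (('bystand',(P[...,2]>0.03)),):
    for c,a,l in blobs(m,30):
        q=P[l]; print(k,c.round(),a,q.mean(0),q.min(0),q.max(0))
E
```

```text
red [616.8 185.9] 4613 z 0.0054 [ 0.6695 -0.5381]
red [209.9 208.8] 18 z 0.018 [0.6176 0.3471]
red [213.4 213.3] 41 z 0.0173 [0.6078 0.3395]
red [498.9 261.6] 9050 z 0.0069 [ 0.5032 -0.27  ]
red [259.6 223.8] 5 z 0.0079 [0.5865 0.2411]
red [279.3 280.2] 45 z 0.0086 [0.4647 0.1974]
red [217.5 279.7] 6 z 0.0236 [0.4647 0.3254]
red [217.1 286.9] 47 z 0.0078 [0.451  0.3286]
red [233.3 322.8] 59 z 0.0177 [0.3757 0.2912]
red [188.5 327. ] 42 z 0.0079 [0.3674 0.386 ]
yellow [281.5 226.8] 60 z 0.0073 [0.5798 0.1939]
yellow [199.3 282.1] 11 z 0.0069 [0.4612 0.3669]
yellow [274.4 299.1] 63 z 0.0078 [0.4249 0.2074]
yellow [188.7 346.9] 43 z 0.0079 [0.3267 0.3839]
blue [267.8 240.1] 41 z 0.0077 [0.5507 0.2229]
blue [216.3 267.5] 42 z 0.0081 [0.492  0.3315]
blue [259.  286.6] 15 z 0.0088 [0.4512 0.2401]
green [316.4 130.8] 910 z 0.0036 [0.7982 0.1183]
green [211.7 161.5] 530 z 0.0367 [0.7172 0.3429]
green [205.8 274.7] 207 z 0.0647 [0.4709 0.3418]
green [176.1 337.7] 228 z 0.0649 [0.3461 0.3963]
white [638.5 175.3] 12 z 0.0226 [ 0.6883 -0.5775]
white [ 99.4 187.9] 187 z 0.2004 [0.6157 0.5126]
whi
[... 1292 characters left out ...]
4335  0.03  ] [0.6136 0.1154 1.1677]
bystand [269. 226.] 296 [0.5701 0.2149 0.0628] [0.3574 0.1154 0.0301] [0.5959 0.2395 1.1677]
bystand [208. 276.] 306 [0.4679 0.3363 0.0698] [0.3574 0.1154 0.0301] [0.4903 0.3587 1.1677]
bystand [270. 287.] 296 [0.445  0.2108 0.0743] [0.3574 0.1154 0.0303] [0.4712 0.2309 1.1677]
bystand [413. 329.] 300 [ 0.3613 -0.0775  0.0414] [ 0.336  -0.1012  0.03  ] [0.3823 0.1154 1.1677]
bystand [178. 338.] 338 [0.3463 0.391  0.0688] [0.3251 0.1154 0.0303] [0.3673 0.4127 1.1677]
bystand [ 50. 438.] 8752 [0.2319 0.4464 0.4548] [0.1702 0.1154 0.0487] [0.3574 0.7409 1.1677]
bystand [396. 476.] 184 [ 0.1117 -0.0176  0.1634] [ 0.0972 -0.0517  0.1093] [0.3574 0.1154 1.1677]
```

View pics/crop1.png

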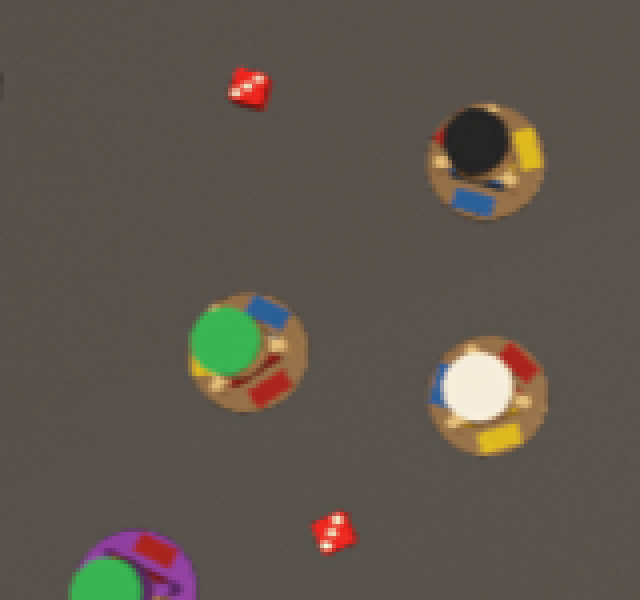

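```bash
cat > meas.py <<'E'
from h import *
def towers(s):
    """roof centre at z=.064, and base patches at z=.006 -> centre, yaw deg"""
    H=hsv(s); h,S,V=H[...,0],H[...,1],H[...,2]; P=cloud(s); z=P[...,2]
    roof=(z>.058)&(z<.07)&(P[...,0]>.25)&(P[...,0]<.75)&(P[...,1]>.06)&(P[...,1]<.5)
    pm={'red':(((h<6)|(h>174))&(S>150)&(V>80),180),'yellow':((h>20)&(h<32)&(S>150)&(V>120),60),'blue':((h>100)&(h<125)&(S>120)&(V>70),-60)}
    out={}
    for c,a,l in blobs(roof,60):
        col=np.median(s["color"][l],0); X=plane(s,c[0],c[1],.064)
        name='white' if col.min()>150 else 'black' if col.max()<70 else 'green' if col[1]>1.5*col[0] else '?'
        ys=[]
        for k,(m,ang) in pm.items():
            for c2,a2,l2 in blobs(m,25):
                Y=plane(s,c2[0],c2[1],.006); d=Y-X
                if .017<np.hypot(*d[:2])<.03: ys.append((k,a2,round((np.degrees(np.arctan2(d[1],d[0]))-ang+180)%360-180,1),round(np.hypot(*d[:2]),4)))
        out[name]=(X[:2].round(4),ys)
        if name in('green',):
            q=h[(np.hypot(P[...,0]-X[0],P[...,1]-X[1])<.035)&(z<.02)]; name+=' purple%d'%((q>135)&(q<160)).sum()
        print(name,a,X[:2].round(4),ys)
def dice(s):
    H=hsv(s); h,S,V=H[...,0],H[...,1],H[...,2]; P=cloud(s)
    m=(((h<8)|(h>172))&(S>120)&(V>90)).astype(np.uint8); m=cv2.morphologyEx(m,cv2.MORPH_CLOSE,np.ones((5,5)))
    for c,a,l in blobs(m&(P[...,2]>.011)&(P[...,2]<.03),30):
        X=plane(s,*np.argwhere(l)[:,::-1].T.astype(float),.018)[:,:2].astype(np.float32)
        if X[:,1].min()<.05: continue
        r=cv2.minAreaRect(X); print('die',a,np.round(r[0],4),np.round(r[1],4),'edge deg',round(r[2]%90,1))
E
python3 - <<'E'
from meas import *
np.set_printoptions(precision=4,suppress=True)
s=vision.snapshot("top"); towers(s); dice(s)
P=cloud(s); z=P[...,2]; H=hsv(s)
sp=(H[...,1]<60)&(H[...,2]>150)&(z<.01)
for c,a,l in blobs(sp,600):
    if abs(c[0]-364)<10:
        cs,_=cv2.findContours(l.astype(np.uint8),cv2.RETR_EXTERNAL,cv2.CHAIN_APPROX_NONE)
        e=cv2.minEnclosingCircle(plane(s,*cs[0][:,0].T.astype(float),.002)[:,:2].astype(np.float32)); print('spot',e)
dot=(H[...,2]<60); 
for c,a,l in blobs(dot,20):
    if np.hypot(c[0]-364,c[1]-288)<8: print('dot',a,plane(s,c[0],c[1],.002))
ph=(z>.098)&(z<.115)&(P[...,0]>.5)&(abs(P[...,1]-.03)<.12); q=P[ph]
print('phone',len(q),cv2.minAreaRect(q[:,:2].astype(np.float32)),q.mean(0)); vx=cv2.fitLine(q[:,:2].astype(np.float32),cv2.DIST_HUBER,0,.01,.01).ravel();print(vx,np.degrees(np.arctan2(vx[1],vx[0])))
# case
for A in (-168.4,-167.4,-169.4):
    a=np.radians(A); ex=np.array([np.cos(a),np.sin(a)]); ey=np.array([-ex[1],ex[0]]); c0=np.array([.5115,-.2625])
    m=(z>.068)&(z<.082)&(P[...,1]<-.08)&(P[...,1]>-.5)&(P[...,0]>.3); d=P[m][:,:2]-c0; lx,ly=d@ex,d@ey
    f=lambda k,v:(round(np.median(v[k]),4),round(v[k].std(),4),k.sum())
    far=(lx<-.07)&(abs(ly)<.12)
    print(A,'far',f(far,lx),np.polyfit(ly[far],lx[far],1),'-y',f((ly<-.13)&(abs(lx)<.07),ly),'+y',f((ly>.13)&(abs(lx)<.07),ly),P[m][far][:,2].mean())
L=(z>.09)&(P[...,1]<-.12)&(P[...,1]>-.5)&(P[...,0]>.25)&(P[...,0]<.47); q=P[L]; mu=np.median(q,0); n=np.linalg.svd(q-q.mean(0),full_matrices=False)[2][2]; print('lid n',n,q.mean(0),q[:,2].max(),q.min(0),q.max(0))
E
```

```text
black 226 [0.5732 0.2158] [('yellow', np.int32(61), np.float64(-132.4), np.float64(0.023)), ('blue', np.int32(41), np.float64(-138.2), np.float64(0.0233))]
green purple2 231 [0.4703 0.3408] [('red', np.int32(47), np.float64(31.9), np.float64(0.0225)), ('blue', np.int32(42), np.float64(37.9), np.float64(0.0237))]
white 231 [0.4475 0.2133] [('red', np.int32(47), np.float64(138.6), np.float64(0.0233)), ('yellow', np.int32(62), np.float64(134.3), np.float64(0.0231))]
green purple283 254 [0.3459 0.3957] [('red', np.int32(42), np.float64(156.6), np.float64(0.0235)), ('yellow', np.int32(43), np.float64(150.6), np.float64(0.0223))]
die 74 [0.6115 0.3421] [0.0193 0.0179] edge deg 75.6
die 80 [0.3761 0.2912] [0.0176 0.0183] edge deg 26.4
spot ((0.4499291479587555, 0.01797216199338436), 0.044721171259880066)
dot 42 [0.4496 0.0179 0.002 ]
phone 415 ((0.617262601852417, 0.040377940982580185), (0.010912292636930943, 0.15142084658145905), 7.267543315887451) [0.6164 0.0409 0.1079]
[ 0.1355 -0.9908  0.6172  0.0315] -82.20957
-168.4 far (np.float64(-0.0741), np.float64(0.003), np.int64(400)) [ 0.013  -0.0747] -y (np.float64(-0.1441), np.float64(0.0017), np.int64(224)) +y (np.float64(0.1404), np.float64(0.002), np.int64(281)) 0.07474554574620336
-167.4 far (np.float64(-0.0747), np.float64(0.0032), np.int64(371)) [ 0.024 -0.075] -y (np.float64(-0.144), np.float64(0.0021), np.int64(223)) +y (np.float64(0.1404), np.float64(0.0026), np.int64(287)) 0.07475358500126404
-169.4 far (np.float64(-0.0741), np.float64(0.0029), np.int64(402)) [-0.0038 -0.0746] -y (np.float64(-0.1441), np.float64(0.0016), np.int64(225)) +y (np.float64(0.1404), np.float64(0.0019), np.int64(278)) 0.07473069401367788
lid n [-0.896  -0.1731 -0.4089] [ 0.3755 -0.284   0.1737] 0.25515602557049166 [ 0.318  -0.4328  0.09  ] [ 0.4403 -0.1382  0.2552]
```

```bash
cat > d.py <<'E'
import sys
from h import *
from scipy.spatial.transform import Rotation as Ro
# usage: d.py x y z yaw_deg : tool-frame shift & turn from the measured pose, tool pointing down
np.set_printoptions(precision=4,suppress=True)
o=robot.get_obs(); R=Ro.from_euler('xyz',o['ee_rot']); x,y,z,w=map(float,sys.argv[1:5])
d=np.array([x,y,z])-o['tool_pos']; T=Ro.from_euler('xyz',[180,0,w],degrees=True)
print('t',round(o['time'],2),'pos',o['tool_pos'],'yaw',round(np.degrees(o['ee_rot'][2]),2),'q6',np.degrees(o['joint_positions'][5]).round(1),'w',round(o['width'],4),'f',round(o['finger_force'],1))
print('shift now',R.inv().apply(d),'turn',np.degrees((R.inv()*T).as_rotvec()),'shift after turn',T.inv().apply(d))
E
R='[0,[0,0,0],[0,0,-8.59]]'
python3 -m crank '[[0,[0,0,0],[0,0,-8.59]],[0,[0,0,0],[0,0,-8.59]],[0,[0,0,0],[0,0,-8.59]],[0,[0,0,0],[0,0,-8.59]],[0,[0,0,0],[0,0,-8.59]],[0,[0,0,0],[0,0,-8.59]],[0,[0,0,0],[0,0,-8.59]],[0,[0,0,0],[0,0,-8.59]]]'
python3 -m crank '[[0,[0,0,0],[0,0,-8.59]],[0,[0,0,0],[0,0,-8.59]],[0,[0,0,0],[0,0,-8.59]],[0,[0,0,0],[0,0,-8.59]],[0,[0,0,0],[0,0,0]]]'
python3 -m crank '[[0,[0.03,-0.034,0],[0,0,0]],[0,[0.03,-0.034,0],[0,0,0]],[0,[0.03,-0.034,0],[0,0,0]],[0,[0.03,-0.034,0],[0,0,0]],[0,[0.03,-0.034,0],[0,0,0]],[0,[0.03,-0.034,0],[0,0,0]],[0,[0.03,-0.034,0],[0,0,0]],[0,[0.03,-0.034,0],[0,0,0]]]'
python3 -m crank '[[0,[0,0,0],[0,0,0]]]'
python3 d.py .4475 .2133 .037 260; python3 - <<'E'
from meas import *
s=vision.snapshot("top"); towers(s); dice(s)
E
```

```text
time: 1.0
tool_pos: [0.2211, 0.5035, 0.2052]
ee_rot: [-3.141, -0.001, -2.35]
wrist_force: [-0.5, 0.7, -0.1]
width: 0.0943
finger_force: 0.0
time: 1.5
tool_pos: [0.2211, 0.5035, 0.2052]
ee_rot: [3.141, -0.0, -1.757]
wrist_force: [-0.1, 0.0, 0.5]
width: 0.0938
finger_force: 0.0
time: 2.3
tool_pos: [0.4407, 0.2269, 0.2055]
ee_rot: [-3.135, -0.009, -1.781]
wrist_force: [-0.2, 0.6, 0.0]
width: 0.0943
finger_force: 0.0
time: 2.4
tool_pos: [0.4416, 0.2266, 0.2049]
ee_rot: [-3.136, -0.01, -1.783]
wrist_force: [-0.1, 0.7, -0.9]
width: 0.0944
finger_force: 0.0
t 2.4 pos [0.4416 0.2266 0.2049] yaw -102.17 q6 -146.8 w 0.0944 f 0.0
shift now [ 0.0102 -0.0076  0.1681] turn [-0.3373 -0.5526 -2.1646] shift after turn [ 0.0121 -0.0081  0.1679]
black 70 [0.5836 0.214 ] [('yellow', np.int32(60), np.float64(-159.7), np.float64(0.0203))]
green purple89 220 [0.3451 0.3979] []
die 78 [0.6114 0.3421] [0.0191 0.019 ] edge deg 80.6
```

```bash
sed -i "s/print('shift now'/print('q',np.degrees(o['joint_positions']).round(1)); print('shift now'/" d.py; python3 -m crank '[[0,[0,0,0],[0,0,5]],[0,[0.006,-0.004,0],[0,0,0]],[0,[0.006,-0.004,0],[0,0,0]],[0,[0,0,0],[0,0,0]]]';python3 d.py .4475 .2133 .037 256
```

```text
time: 2.85
tool_pos: [0.4436, 0.2154, 0.2056]
ee_rot: [-3.135, -0.008, -1.861]
wrist_force: [0.3, -1.0, -0.3]
width: 0.0939
finger_force: 0.0
t 2.85 pos [0.4436 0.2154 0.2056] yaw -106.61 q6 -143.7 w 0.0939 f 0.0
q [  19.7   -2.3   85.9   -0.6   96.3 -143.7]
shift now [-0.0005 -0.0032  0.1686] turn [-0.3568 -0.4605 -2.613 ] shift after turn [ 0.0011 -0.0043  0.1686]
```

```bash
python3 -m crank '[[0,[0,0,0],[0,0,1.4]],[0,[0,0,0],[-0.36,-0.46,0]],[0,[0,-0.003,0],[0,0,0]],[0,[0,0,0],[0,0,0]]]';python3 d.py .4475 .2133 .037 252; python3 - <<'E'
from h import *
s=vision.snapshot("scene"); cv2.imwrite("pics/s1.png",cv2.resize(s["color"][200:340,280:480],None,fx=4,fy=4)[...,::-1])
E
```

```text
time: 3.25
tool_pos: [0.4469, 0.2146, 0.2055]
ee_rot: [-3.141, 0.0, -1.886]
wrist_force: [0.4, -0.2, 0.2]
width: 0.0939
finger_force: 0.0
t 3.25 pos [0.4469 0.2146 0.2055] yaw -108.06 q6 -142.9 w 0.0939 f 0.0
q [  19.1   -2.    85.7    0.    96.3 -142.9]
shift now [ 0.0012 -0.0009  0.1685] turn [-0.0169  0.028  -0.0553] shift after turn [ 0.0011 -0.0009  0.1685]
```

View pics/s1.png

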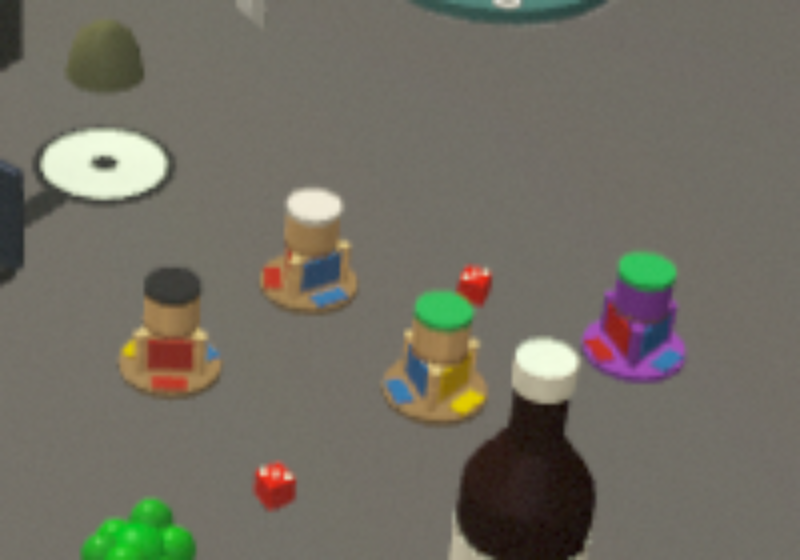

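```bash
python3 -m crank '[[0,[0.001,-0.001,0.03],[0,0,0]],[0,[0,0,0.03],[0,0,0]],[0,[0,0,0.03],[0,0,0]],[0,[0,0,0.03],[0,0,0]],[0,[0,0,0.03],[0,0,0]],[0,[0,0,0.0185],[0,0,0]],[0,[0,0,0],[0,0,0]],[0,[0,0,0],[0,0,0]]]'
python3 d.py .4475 .2133 .037 252
python3 -m crank '[[1,[0,0,0],[0,0,0]],[1,[0,0,0],[0,0,0]],[1,[0,0,0],[0,0,0]],[1,[0,0,0],[0,0,0]],[1,[0,0,0],[0,0,0]],[1,[0,0,0],[0,0,0]],[1,[0,0,0],[0,0,0]],[1,[0,0,0],[0,0,0]]]'
```

```text
time: 4.1
tool_pos: [0.4475, 0.2136, 0.0373]
ee_rot: [-3.142, 0.0, -1.886]
wrist_force: [-0.5, -0.4, 0.2]
width: 0.0941
finger_force: 0.0
t 4.1 pos [0.4475 0.2136 0.0373] yaw -108.04 q6 -143.0 w 0.0941 f 0.0
q [  19.     3.7   99.5    0.    76.7 -143. ]
shift now [ 0.0003 -0.0001  0.0003] turn [-0.0044  0.0252 -0.0439] shift after turn [ 0.0003 -0.0001  0.0003]
time: 4.9
tool_pos: [0.4475, 0.2135, 0.037]
ee_rot: [-3.141, 0.0, -1.886]
wrist_force: [0.1, 0.5, -1.3]
width: 0.0337
finger_force: 26.6
```

```bash

python3 -m crank '[[1,[0,0,-0.01],[0,0,0]],[1,[0,0,-0.02],[0,0,0]],[1,[0,0,-0.02],[0,0,0]],[1,[0,0,0],[0,0,0]]]'
python3 d.py .4497 .0180 .087 252
```

```text
time: 5.3
tool_pos: [0.4495, 0.2143, 0.0905]
ee_rot: [-3.136, 0.005, -1.886]
wrist_force: [-0.1, 1.6, -0.5]
width: 0.0336
finger_force: 30.0
t 5.3 pos [0.4495 0.2143 0.0905] yaw -108.04 q6 -143.0 w 0.0336 f 30.0
q [  18.9    1.1   95.9    0.    82.7 -143. ]
shift now [ 0.1866 -0.061   0.003 ] turn [-0.3133  0.2592 -0.0446] shift after turn [ 0.1866 -0.0608  0.0035]
```

```bash

python3 -m crank '[[1,[0,0,0],[0,0,8.59]],[1,[0,0,0],[0,0,8.59]],[1,[0,0,0],[0,0,8.59]],[1,[0,0,0],[0,0,8.59]],[1,[0,0,0],[0,0,8.59]],[1,[0,0,0],[0,0,8.59]],[1,[0,0,0],[0,0,8.59]]]'
python3 -m crank '[[1,[0.005,-0.024,0],[0,0,0]],[1,[0.005,-0.024,0],[0,0,0]],[1,[0.005,-0.024,0],[0,0,0]],[1,[0.005,-0.024,0],[0,0,0]],[1,[0.005,-0.024,0],[0,0,0]],[1,[0.005,-0.024,0],[0,0,0]],[1,[0.005,-0.024,0],[0,0,0]],[1,[0.005,-0.024,0],[0,0,0]]]'
python3 -m crank '[[1,[0,0,0],[0,0,8.59]],[1,[0,0,0],[0,0,8.59]],[1,[0,0,0],[0,0,8.59]],[1,[0,0,0],[0,0,8.59]],[1,[0,0,0],[0,0,8.59]],[1,[0,0,0],[0,0,8.59]],[1,[0,0,0],[0,0,8.59]],[1,[0,0,0],[0,0,8.59]]]'
python3 -m crank '[[1,[0,0,0],[0,0,8.59]],[1,[0,0,0],[0,0,8.59]],[1,[0,0,0],[0,0,8.59]],[1,[0,0,0],[0,0,8.59]],[1,[0,0,0],[0,0,8.59]],[1,[0,0,0],[0,0,8.59]],[1,[0,0,0],[0,0,8.59]],[1,[0,0,0],[0,0,8.59]]]'
python3 -m crank '[[1,[0,0,0],[0,0,8.59]],[1,[0,0,0],[0,0,8.59]],[1,[0,0,0],[0,0,8.59]],[1,[0,0,0],[0,0,8.59]],[1,[0,0,0],[0,0,8.59]],[1,[0,0,0],[0,0,8.59]],[1,[0,0,0],[0,0,8.59]],[1,[0,0,0],[0,0,8.59]]]'
python3 -m crank '[[1,[0,0,0],[0,0,8.59]],[1,[0,0,0],[0,0,8.59]],[1,[0,0,0],[0,0,8.59]],[1,[0,0,0],[0,0,8.59]],[1,[0,0,0],[0,0,8.59]],[1,[0,0,0],[0,0,0]]]'
python3 d.py .4497 .0180 .087 -56.7
python3 - <<'E'
from meas import *
s=vision.snapshot("scene"); cv2.imwrite("pics/s2.png",cv2.resize(s["color"][170:310,230:430],None,fx=4,fy=4)[...,::-1])
E
```

```text
time: 6.0
tool_pos: [0.4466, 0.2133, 0.0858]
ee_rot: [3.142, -0.002, -2.941]
wrist_force: [0.0, 0.4, -1.0]
width: 0.0333
finger_force: 30.0
time: 6.8
tool_pos: [0.4467, 0.0165, 0.0859]
ee_rot: [3.141, -0.001, -2.935]
wrist_force: [0.0, -0.0, -1.7]
width: 0.0335
finger_force: 30.0
time: 7.6
tool_pos: [0.4468, 0.0175, 0.0859]
ee_rot: [-3.141, -0.001, 2.142]
wrist_force: [-0.2, -0.0, -1.7]
width: 0.0337
finger_force: 30.0
time: 8.4
tool_pos: [0.4468, 0.0175, 0.0859]
ee_rot: [-3.14, 0.0, 0.943]
wrist_force: [0.1, 0.3, -1.7]
width: 0.0336
finger_force: 30.0
time: 9.2
tool_pos: [0.4468, 0.0175, 0.0859]
ee_rot: [-3.141, 0.002, -0.256]
wrist_force: [0.2, -0.1, -0.8]
width: 0.0335
finger_force: 30.0
time: 9.8
tool_pos: [0.4468, 0.0175, 0.086]
ee_rot: [3.141, 0.001, -1.0]
wrist_force: [-0.4, -0.2, -2.2]
width: 0.0333
finger_force: 30.0
t 9.8 pos [0.4468 0.0175 0.086 ] yaw -57.27 q6 142.2 w 0.0333 f 30.0
q [ -5.1  -5.  102.3   0.   82.8 142.2]
shift now [ 0.0011 -0.0027 -0.001 ] turn [ 0.0519  0.0724 -0.5679] shift after turn [ 0.0011 -0.0027 -0.001 ]
```

View pics/s2.png

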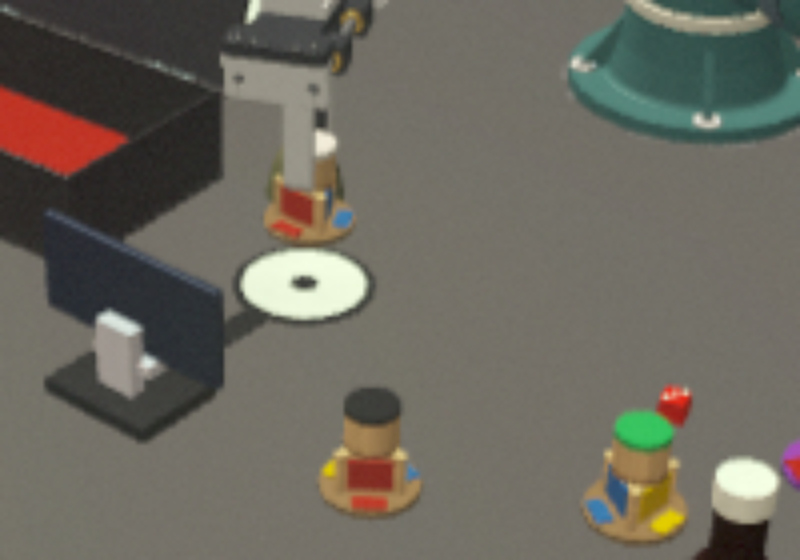

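```bash
cat > held.py <<'E'
import sys
from h import *
# patches on the held tower's base; prints position relative to TCP and bearing, from scene and top
def run():
    o=robot.get_obs(); X=o['tool_pos']; zb=X[2]-.037+.006
    for n in("scene","top"):
        s=vision.snapshot(n); H=hsv(s); h,S,V=H[...,0],H[...,1],H[...,2]
        u,v=np.meshgrid(np.arange(640.),np.arange(480.)); Q=plane(s,u,v,zb); r=np.hypot(Q[...,0]-X[0],Q[...,1]-X[1])
        for k,m in {'red':((h<8)|(h>172))&(S>150)&(V>70),'yellow':(h>20)&(h<32)&(S>150)&(V>90),'blue':(h>100)&(h<125)&(S>120)&(V>60)}.items():
            for c,a,l in blobs(m&(r>.019)&(r<.031),6):
                d=plane(s,c[0],c[1],zb)-X; print(n,k,a,d[:2].round(4),'r',np.hypot(*d[:2]).round(4),'bearing',np.degrees(np.arctan2(d[1],d[0])).round(1))
    print('phone bearing 7.8  yaw',np.degrees(o['ee_rot'][2]).round(1),X.round(4))
run()
E
python3 -m crank '[[1,[0.001,-0.003,0],[0,0,-0.5]],[1,[0,0,0],[0,0,0]]]'; python3 held.py
```

```text
time: 10.05
tool_pos: [0.4508, 0.0182, 0.0868]
ee_rot: [-3.141, 0.0, -0.989]
wrist_force: [0.1, 0.2, -1.8]
width: 0.0336
finger_force: 30.0
scene red 17 [-0.0059 -0.0225] r 0.0232 bearing -104.7
scene red 14 [0.0233 0.0042] r 0.0237 bearing 10.3
scene blue 13 [-0.0145  0.0189] r 0.0238 bearing 127.6
phone bearing 7.8  yaw -56.7 [0.4508 0.0182 0.0868]
```

```bash

python3 -m crank '[[1,[0,0,0],[0,0,0]],[1,[0,0,0],[0,0,0]],[1,[0,0,0],[0,0,0]],[1,[0,0,0],[0,0,0]],[1,[0,0,0],[0,0,0]],[1,[0,0,0],[0,0,0]],[1,[0,0,0],[0,0,0]],[1,[0,0,0],[0,0,0]]]' >/dev/null
python3 -m crank '[[1,[0,0,0],[0,0,0]],[1,[0,0,0],[0,0,0]],[1,[0,0,0],[0,0,0]],[1,[0,0,0],[0,0,0]],[1,[0,0,0],[0,0,0]],[1,[0,0,0],[0,0,0]],[1,[0,0,0],[0,0,0]],[1,[0,0,0],[0,0,0]]]' >/dev/null
python3 -m crank '[[1,[0,0,0],[0,0,0]],[1,[0,0,0],[0,0,0]],[1,[0,0,0],[0,0,0]],[1,[0,0,0],[0,0,0]],[1,[0,0,0],[0,0,0]],[1,[0,0,0],[0,0,0]],[1,[0,0,0],[0,0,0]],[1,[0,0,0],[0,0,0]]]' 
python3 held.py
python3 -m crank '[[1,[0,0,0],[0,0,-8.57]],[1,[0,0,0],[0,0,-8.57]],[1,[0,0,0],[0,0,-8.57]],[1,[0,0,0],[0,0,-8.57]],[1,[0,0,0],[0,0,-8.57]],[1,[0,0,0],[0,0,-8.57]],[1,[0,0,0],[0,0,-8.57]]]' >/dev/null
python3 -m crank '[[1,[0,0,0],[0,0,-8.57]],[1,[0,0,0],[0,0,-8.57]],[1,[0,0,0],[0,0,-8.57]],[1,[0,0,0],[0,0,-8.57]],[1,[0,0,0],[0,0,-8.57]],[1,[0,0,0],[0,0,-8.57]],[1,[0,0,0],[0,0,-8.57]],[1,[0,0,0],[0,0,0]]]'
python3 d.py .4497 .0180 .087 63.3; python3 held.py
```

```text
time: 12.55
tool_pos: [0.4506, 0.0182, 0.0869]
ee_rot: [-3.141, 0.0, -0.991]
wrist_force: [-0.8, 0.8, -0.7]
width: 0.0336
finger_force: 30.0
scene red 15 [-0.0071 -0.0223] r 0.0234 bearing -107.7
scene red 14 [0.0237 0.0045] r 0.0241 bearing 10.7
scene blue 11 [-0.0149  0.0194] r 0.0244 bearing 127.6
phone bearing 7.8  yaw -56.8 [0.4506 0.0182 0.0869]
time: 14.15
tool_pos: [0.4505, 0.0182, 0.0869]
ee_rot: [3.142, -0.0, 1.103]
wrist_force: [0.0, 0.3, -2.1]
width: 0.0329
finger_force: 30.0
t 14.15 pos [0.4505 0.0182 0.0869] yaw 63.18 q6 21.9 w 0.0329 f 30.0
q [ -4.9  -4.6 101.8   0.   82.8  21.9]
shift now [-0.0005 -0.0007 -0.0001] turn [ 0.0011 -0.0237 -0.122 ] shift after turn [-0.0005 -0.0007 -0.0001]
scene red 13 [-0.0145  0.0178] r 0.023 bearing 129.1
scene yellow 41 [ 0.01   -0.0107] r 0.0146 bearing -46.9
phone bearing 7.8  yaw 63.2 [0.4505 0.0182 0.0869]
```

```bash

python3 -m crank '[[1,[0,0,0],[0,0,0]],[1,[0,0,0],[0,0,0]],[1,[0,0,0],[0,0,0]],[1,[0,0,0],[0,0,0]],[1,[0,0,0],[0,0,0]],[1,[0,0,0],[0,0,0]],[1,[0,0,0],[0,0,0]],[1,[0,0,0],[0,0,0]]]' >/dev/null
python3 -m crank '[[1,[0,0,0],[0,0,0]],[1,[0,0,0],[0,0,0]],[1,[0,0,0],[0,0,0]],[1,[0,0,0],[0,0,0]],[1,[0,0,0],[0,0,0]],[1,[0,0,0],[0,0,0]],[1,[0,0,0],[0,0,0]],[1,[0,0,0],[0,0,0]]]' >/dev/null
python3 -m crank '[[1,[0,0,0],[0,0,0]],[1,[0,0,0],[0,0,0]],[1,[0,0,0],[0,0,0]],[1,[0,0,0],[0,0,0]],[1,[0,0,0],[0,0,0]],[1,[0,0,0],[0,0,0]],[1,[0,0,0],[0,0,0]],[1,[0,0,0],[0,0,0]]]' 
python3 held.py
python3 -m crank '[[1,[0,0,0],[0,0,-8.57]],[1,[0,0,0],[0,0,-8.57]],[1,[0,0,0],[0,0,-8.57]],[1,[0,0,0],[0,0,-8.57]],[1,[0,0,0],[0,0,-8.57]],[1,[0,0,0],[0,0,-8.57]],[1,[0,0,0],[0,0,-8.57]]]' >/dev/null
python3 -m crank '[[1,[0,0,0],[0,0,-8.57]],[1,[0,0,0],[0,0,-8.57]],[1,[0,0,0],[0,0,-8.57]],[1,[0,0,0],[0,0,-8.57]],[1,[0,0,0],[0,0,-8.57]],[1,[0,0,0],[0,0,-8.57]],[1,[0,0,0],[0,0,-8.57]],[1,[0,0,0],[0,0,0]]]'
python3 held.py
python3 -m crank '[[1,[0,0,0],[0,0,0]],[1,[0,0,0],[0,0,0]],[1,[0,0,0],[0,0,0]],[1,[0,0,0],[0,0,0]],[1,[0,0,0],[0,0,0]],[1,[0,0,0],[0,0,0]],[1,[0,0,0],[0,0,0]],[1,[0,0,0],[0,0,0]]]' >/dev/null
python3 -m crank '[[1,[0,0,0],[0,0,0]],[1,[0,0,0],[0,0,0]],[1,[0,0,0],[0,0,0]],[1,[0,0,0],[0,0,0]],[1,[0,0,0],[0,0,0]],[1,[0,0,0],[0,0,0]],[1,[0,0,0],[0,0,0]],[1,[0,0,0],[0,0,0]]]' >/dev/null
python3 -m crank '[[1,[0,0,0],[0,0,0]],[1,[0,0,0],[0,0,0]],[1,[0,0,0],[0,0,0]],[1,[0,0,0],[0,0,0]],[1,[0,0,0],[0,0,0]],[1,[0,0,0],[0,0,0]],[1,[0,0,0],[0,0,0]],[1,[0,0,0],[0,0,0]]]' 
python3 held.py; python3 d.py .5298 -.3488 .17 190.9
```

```text
time: 16.65
tool_pos: [0.4506, 0.0182, 0.0869]
ee_rot: [3.141, -0.0, 1.103]
wrist_force: [-0.5, -1.0, -1.8]
width: 0.0334
finger_force: 30.0
scene red 13 [-0.0145  0.0179] r 0.023 bearing 129.1
scene yellow 20 [-0.0049 -0.0219] r 0.0224 bearing -102.5
scene yellow 20 [0.0242 0.0005] r 0.0242 bearing 1.1
phone bearing 7.8  yaw 63.2 [0.4506 0.0182 0.0869]
time: 18.25
tool_pos: [0.4506, 0.0182, 0.0869]
ee_rot: [3.141, 0.0, -3.087]
wrist_force: [-1.0, -0.0, -1.7]
width: 0.0336
finger_force: 30.0
scene yellow 18 [-0.0133  0.0185] r 0.0228 bearing 125.8
scene blue 12 [-0.0054 -0.023 ] r 0.0237 bearing -103.2
scene blue 12 [0.0244 0.0018] r 0.0244 bearing 4.3
phone bearing 7.8  yaw -176.8 [0.4506 0.0182 0.0869]
time: 20.75
tool_pos: [0.4506, 0.0182, 0.0869]
ee_rot: [3.141, 0.0, -3.086]
wrist_force: [-0.7, 0.1, -1.8]
width: 0.0337
finger_force: 30.0
scene yellow 18 [-0.0133  0.0185] r 0.0228 bearing 125.8
scene blue 12 [-0.0054 -0.023 ] r 0.0236 bearing -103.2
scene blue 12 [0.0243 0.0019] r 0.0244 bearing 4.4
phone bearing 7.8  yaw -176.8 [0.4506 0.0182 0.0869]
t 20.85 pos [0.4506 0.0182 0.0869] yaw -176.83 q6 -98.1 w 0.0335 f 30.0
q [ -4.9  -4.6 101.8   0.   82.8 -98.1]
shift now [-0.0588 -0.3708 -0.0832] turn [ 0.0212  0.0188 -7.7259] shift after turn [-0.0084 -0.3753 -0.0831]
```

```bash

python3 -m crank '[[1,[0,0,-0.01],[0,0,-4]],[1,[0,0,-0.025],[0,0,-3.7]],[1,[0,0,-0.028],[0,0,0]],[1,[0,0,-0.02],[0,0,0]]]'
python3 -m crank '[[1,[-0.001,-0.02,0],[0,0,0]],[1,[-0.001,-0.03,0],[0,0,0]],[1,[-0.001,-0.035,0],[0,0,0]],[1,[-0.001,-0.035,0],[0,0,0]],[1,[-0.001,-0.035,0],[0,0,0]],[1,[-0.001,-0.035,0],[0,0,0]],[1,[-0.001,-0.035,0],[0,0,0]],[1,[-0.001,-0.035,0],[0,0,0]]]'
python3 -m crank '[[1,[0,-0.035,0],[0,0,0]],[1,[0,-0.035,0],[0,0,0]],[1,[0,-0.03,0],[0,0,0]],[1,[0,-0.015,0],[0,0,0]],[1,[0,0,0],[0,0,0]],[1,[0,0,0],[0,0,0]]]'
python3 d.py .5298 -.3488 .043 190.9
python3 - <<'E'
from meas import *
s=vision.snapshot("scene"); cv2.imwrite("pics/s3.png",cv2.resize(s["color"][100:280,140:380],None,fx=3,fy=3)[...,::-1])
E
```

```text
time: 21.25
tool_pos: [0.451, 0.0181, 0.1718]
ee_rot: [-3.141, 0.002, -2.952]
wrist_force: [1.4, -0.2, -0.9]
width: 0.033
finger_force: 30.0
time: 22.05
tool_pos: [0.5076, -0.2371, 0.1697]
ee_rot: [3.141, 0.0, -2.952]
wrist_force: [1.2, 0.1, -1.1]
width: 0.0337
finger_force: 30.0
time: 22.65
tool_pos: [0.5291, -0.3476, 0.1695]
ee_rot: [3.14, 0.0, -2.951]
wrist_force: [0.3, 0.6, -1.6]
width: 0.0335
finger_force: 30.0
t 22.65 pos [ 0.5291 -0.3476  0.1695] yaw -169.11 q6 -139.4 w 0.0335 f 30.0
q [ -38.5   16.2   69.6    0.1   94.3 -139.4]
shift now [-0.0005 -0.0015  0.1265] turn [ 0.1101  0.004  -0.005 ] shift after turn [-0.0005 -0.0013  0.1265]
```

View pics/s3.png

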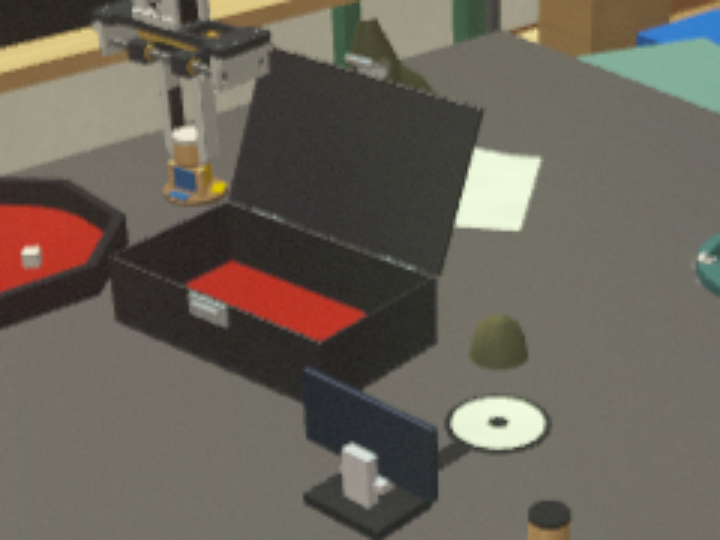

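```bash

python3 -m crank '[[1,[0,-0.001,0.02],[0,0,0]],[1,[0,0,0.025],[0,0,0]],[1,[0,0,0.025],[0,0,0]],[1,[0,0,0.025],[0,0,0]],[1,[0,0,0.02],[0,0,0]],[1,[0,0,0.01],[0,0,0]],[1,[0,0,0],[0,0,0]]]'
python3 d.py .5298 -.3488 .043 190.9
python3 -m crank '[[0.5,[0,0,0],[0,0,0]],[0.5,[0,0,0],[0,0,0]],[0.5,[0,0,0],[0,0,0]],[0.5,[0,0,0],[0,0,0]]]'
```

```text
time: 23.4
tool_pos: [0.5289, -0.3479, 0.0439]
ee_rot: [3.139, -0.001, -2.95]
wrist_force: [-0.0, -0.5, -1.9]
width: 0.0335
finger_force: 30.0
t 23.4 pos [ 0.5289 -0.3479  0.0439] yaw -169.05 q6 -139.4 w 0.0335 f 30.0
q [ -38.5   20.1   79.2    0.    80.9 -139.4]
shift now [-0.0007 -0.0011  0.0009] turn [ 0.1298 -0.0578  0.0526] shift after turn [-0.0007 -0.0011  0.0009]
time: 23.8
tool_pos: [0.5299, -0.35, 0.046]
ee_rot: [-3.14, 0.002, -2.952]
wrist_force: [0.5, -0.5, -0.2]
width: 0.0469
finger_force: 0.0
```

```bash

python3 -m crank '[[0.5,[0,0,-0.02],[0,0,0]],[0.5,[0,0,-0.04],[0,0,0]],[0.5,[0,0,-0.04],[0,0,0]],[0.5,[0,0,-0.03],[0,0,0]]]'
python3 -m crank '[[0.5,[0,0.045,0],[0,0,0]],[0.5,[0,0.048,0],[0,0,0]],[0.5,[0,0.048,0],[0,0,0]],[0.5,[0,0.048,0],[0,0,0]],[0.5,[0,0.048,0],[0,0,0]],[0.5,[0,0.048,0],[0,0,0]],[0.5,[0,0.048,0],[0,0,0]],[0.5,[0,0.048,0],[0,0,0]]]'
python3 -m crank '[[0.5,[0,0,0],[0,0,8.59]],[0.5,[0,0,0],[0,0,8.59]],[0.5,[0,0,0],[0,0,8.59]],[0.5,[0,0,0],[0,0,8.59]],[0.5,[0,0,0],[0,0,8.59]],[0.5,[0,0,0],[0,0,8.59]],[0.5,[0,0,0],[0,0,8.59]],[0.5,[0,0,0],[0,0,8.59]]]' >/dev/null
python3 -m crank '[[0.5,[0,0,0],[0,0,8.59]],[0.5,[0,0,0],[0,0,8.59]],[0.5,[0,0,0],[0,0,8.59]],[0.5,[0,0,0],[0,0,8.59]],[0.5,[0,0,0],[0,0,8.59]],[0.5,[0,0,0],[0,0,8.59]],[0.5,[0,0,0],[0,0,8.59]],[0.5,[0,0,0],[0,0,8.59]]]' >/dev/null
python3 -m crank '[[0.5,[0,0,0],[0,0,8.59]],[0.5,[0,0,0],[0,0,8.59]],[0.5,[0,0,0],[0,0,8.59]],[0.5,[0,0,0],[0,0,8.59]],[0.5,[0,0,0],[0,0,8.59]]]'
python3 - <<'E'
from meas import *
s=vision.snapshot("top"); towers(s); dice(s)
P=cloud(s);z=P[...,2];H=hsv(s)
m=(z>.06)&(z<.078)&(H[...,1]<60)&(H[...,2]>140)&(P[...,1]<-.1)
for c,a,l in blobs(m,30): print('placed',a,plane(s,c[0],c[1],.069))
E
python3 d.py .5732 .2158 .037 10
```

```text
time: 24.2
tool_pos: [0.5299, -0.3502, 0.1783]
ee_rot: [-3.139, 0.003, -2.952]
wrist_force: [0.6, -0.5, 0.8]
width: 0.0471
finger_force: 0.0
time: 25.0
tool_pos: [0.4569, 0.0262, 0.1756]
ee_rot: [3.141, 0.002, -2.952]
wrist_force: [0.4, 0.3, 0.5]
width: 0.047
finger_force: 0.0
time: 27.1
tool_pos: [0.4576, 0.0245, 0.1755]
ee_rot: [-3.141, -0.001, 0.177]
wrist_force: [0.3, -0.2, 0.5]
width: 0.0467
finger_force: 0.0
? 63 [0.6046 0.486 ] []
black 228 [0.573  0.2158] [('yellow', np.int32(61), np.float64(-132.0), np.float64(0.0231)), ('blue', np.int32(40), np.float64(-137.8), np.float64(0.023))]
green purple2 234 [0.4704 0.3405] [('red', np.int32(47), np.float64(31.2), np.float64(0.0224)), ('blue', np.int32(42), np.float64(38.6), np.float64(0.0235))]
green purple281 254 [0.3459 0.3959] [('red', np.int32(42), np.float64(156.2), np.float64(0.0235)), ('yellow', np.int32(43), np.float64(150.9), np.float64(0.0225))]
die 76 [0.6112 0.3418] [0.0199 0.0185] edge deg 75.6
die 80 [0.3761 0.2912] [0.0176 0.0183] edge deg 26.4
placed 57 [ 0.59095551 -0.24617716  0.069     ]
placed 217 [ 0.52969093 -0.34887144  0.069     ]
t 27.15 pos [0.4576 0.0244 0.1755] yaw 9.9 q6 76.0 w 0.0474 f 0.0
q [-4.1 -6.4 93.2  0.  93.1 76. ]
shift now [ 0.1466 -0.1687  0.1387] turn [-0.0009 -0.0786 -0.1007] shift after turn [ 0.147  -0.1684  0.1385]
```

```bash

python3 -m crank '[[0.2,[0.0294,-0.0337,0],[0,0,0]],[0.2,[0.0294,-0.0337,0],[0,0,0]],[0.2,[0.0294,-0.0337,0],[0,0,0]],[0.2,[0.0294,-0.0337,0],[0,0,0]],[0.2,[0.0294,-0.0337,0],[0,0,0]],[0.2,[0,0,0.02],[0,0,0]],[0.2,[0,0,0],[0,0,0]]]'
python3 d.py .573 .2158 .037 10
```

```text
time: 27.85
tool_pos: [0.5701, 0.2176, 0.1516]
ee_rot: [3.141, 0.006, 0.187]
wrist_force: [-0.2, 0.4, -0.6]
width: 0.0753
finger_force: 0.0
t 27.85 pos [0.5701 0.2176 0.1516] yaw 10.7 q6 94.9 w 0.0753 f 0.0
q [15.6 13.8 74.6  0.  92.  94.9]
shift now [0.0032 0.0023 0.1146] turn [0.0249 0.3375 0.7042] shift after turn [0.0026 0.0023 0.1146]
```

```bash

python3 -m crank '[[0.2,[0.002,0.002,0.02],[0,0,0.5]],[0.2,[0,0,0.03],[0,0,0]],[0.2,[0,0,0.03],[0,0,0]],[0.2,[0,0,0.02],[0,0,0]],[0.2,[0,0,0.012],[0,0,0]],[0.2,[0,0,0],[0,0,0]],[0.2,[0,0,0],[0,0,0]]]'
python3 d.py .573 .2158 .037 10
python3 -m crank '[[1,[0,0,0],[0,0,0]],[1,[0,0,0],[0,0,0]],[1,[0,0,0],[0,0,0]],[1,[0,0,0],[0,0,0]],[1,[0,0,0],[0,0,0]],[1,[0,0,0],[0,0,0]],[1,[0,0,0],[0,0,0]]]'
python3 -m crank '[[1,[0,0,-0.01],[0,0,0]],[1,[0,0,-0.02],[0,0,0]],[1,[0,0,-0.02],[0,0,0]],[1,[0,0,0],[0,0,0]],[1,[0,0,0],[0,0,0]]]'
python3 d.py .4497 .018 .087 -26.9
```

```text
time: 28.55
tool_pos: [0.5744, 0.2152, 0.0445]
ee_rot: [-3.141, -0.002, 0.174]
wrist_force: [0.5, 0.6, 0.7]
width: 0.0753
finger_force: 0.0
t 28.55 pos [0.5744 0.2152 0.0445] yaw 9.98 q6 95.3 w 0.0753 f 0.0
q [15.2 17.5 82.4  0.  79.9 95.3]
shift now [-0.0013 -0.0008  0.0075] turn [-0.0269 -0.127  -0.0195] shift after turn [-0.0013 -0.0008  0.0075]
time: 29.25
tool_pos: [0.5737, 0.2159, 0.0432]
ee_rot: [-3.14, -0.001, 0.174]
wrist_force: [0.4, 1.2, 1.1]
width: 0.0332
finger_force: 30.0
time: 29.75
tool_pos: [0.5739, 0.2152, 0.0932]
ee_rot: [-3.142, -0.001, 0.174]
wrist_force: [1.0, -0.4, -2.0]
width: 0.0331
finger_force: 30.0
t 29.75 pos [0.5739 0.2152 0.0932] yaw 9.97 q6 95.3 w 0.0331 f 30.0
q [15.3 15.5 79.2 -0.  85.2 95.3]
shift now [-0.1564  0.1727  0.0061] turn [-0.0229 -0.0522 36.8735] shift after turn [-0.0215  0.2321  0.0062]
```

```bash

python3 -m crank '[[1,[0,0,0.02],[0,0,0]],[1,[0,0,0.02],[0,0,0]],[1,[0,0,0.0095],[0,0,0]],[1,[0,0,0],[0,0,0]],[0.3,[0,0,0],[0,0,0]],[0.3,[0,0,0],[0,0,0]],[0.3,[0,0,0],[0,0,0]],[0.3,[0,0,0.006],[0,0,0]]]'
python3 -m crank '[[0.3,[0,0,0],[0,0,0]],[1,[0,0,0],[0,0,0]],[1,[0,0,0],[0,0,0]],[1,[0,0,0],[0,0,0]],[1,[0,0,0],[0,0,0]],[1,[0,0,0],[0,0,0]],[1,[0,0,0],[0,0,0]]]'
python3 -m crank '[[1,[0,0,-0.01],[0,0,0]],[1,[0,0,-0.02],[0,0,0]],[1,[0,0,-0.02],[0,0,0]],[1,[0,0,0],[0,0,0]],[1,[0,0,0],[0,0,0]]]'
python3 d.py .4497 .018 .087 -26.9
```

```text
time: 30.55
tool_pos: [0.5746, 0.2157, 0.0385]
ee_rot: [-3.141, -0.003, 0.174]
wrist_force: [-0.2, 0.3, -0.3]
width: 0.0623
finger_force: 0.0
time: 31.25
tool_pos: [0.5738, 0.2154, 0.0377]
ee_rot: [-3.141, -0.001, 0.174]
wrist_force: [-0.4, -0.6, -0.2]
width: 0.0337
finger_force: 30.0
time: 31.75
tool_pos: [0.5739, 0.2155, 0.0879]
ee_rot: [-3.141, -0.001, 0.174]
wrist_force: [-0.3, 1.2, -2.0]
width: 0.0337
finger_force: 30.0
t 31.75 pos [0.5739 0.2155 0.0879] yaw 9.99 q6 95.3 w 0.0337 f 30.0
q [15.3 15.7 79.6  0.  84.6 95.3]
shift now [-0.1565  0.173   0.0006] turn [-0.0464 -0.0574 36.8851] shift after turn [-0.0214  0.2323  0.0009]
```

```bash

python3 -m crank '[[1,[-0.0196,0.0216,0],[0,0,0]],[1,[-0.0196,0.0216,0],[0,0,0]],[1,[-0.0196,0.0216,0],[0,0,0]],[1,[-0.0196,0.0216,0],[0,0,0]],[1,[-0.0196,0.0216,0],[0,0,0]],[1,[-0.0196,0.0216,0],[0,0,0]],[1,[-0.0196,0.0216,0],[0,0,0]],[1,[-0.0196,0.0216,0],[0,0,0]]]' >/dev/null
python3 -m crank '[[1,[0,0,0],[0,0,8.5]],[1,[0,0,0],[0,0,8.5]],[1,[0,0,0],[0,0,8.5]],[1,[0,0,0],[0,0,8.5]],[1,[0,0,0],[0,0,2.9]],[1,[0,0,0],[0,0,0]],[1,[0,0,0],[0,0,0]]]'
python3 d.py .4497 .018 .087 -26.9; python3 held.py
```

```text
time: 33.25
tool_pos: [0.4485, 0.0181, 0.0864]
ee_rot: [3.141, 0.002, -0.469]
wrist_force: [-0.0, -0.7, -0.6]
width: 0.033
finger_force: 30.0
t 33.25 pos [0.4485 0.0181 0.0864] yaw -26.85 q6 111.9 w 0.033 f 30.0
q [ -4.9  -4.8 102.    0.   82.8 111.9]
shift now [ 0.0012 -0.0004 -0.0006] turn [0.0172 0.1071 0.0523] shift after turn [ 0.0012 -0.0005 -0.0006]
scene red 16 [-0.0048 -0.0227] r 0.0232 bearing -101.9
scene red 15 [0.0243 0.0035] r 0.0246 bearing 8.2
scene blue 12 [-0.0141  0.0184] r 0.0232 bearing 127.6
phone bearing 7.8  yaw -26.8 [0.4485 0.0181 0.0864]
```

Excellent: red faces the phone. Hold, then turn twice.

```bash

python3 -m crank '[[1,[0,0,0],[0,0,0]],[1,[0,0,0],[0,0,0]],[1,[0,0,0],[0,0,0]],[1,[0,0,0],[0,0,0]],[1,[0,0,0],[0,0,0]],[1,[0,0,0],[0,0,0]],[1,[0,0,0],[0,0,0]],[1,[0,0,0],[0,0,0]]]' >/dev/null
python3 -m crank '[[1,[0,0,0],[0,0,0]],[1,[0,0,0],[0,0,0]],[1,[0,0,0],[0,0,0]],[1,[0,0,0],[0,0,0]],[1,[0,0,0],[0,0,0]],[1,[0,0,0],[0,0,0]],[1,[0,0,0],[0,0,0]],[1,[0,0,0],[0,0,0]]]' >/dev/null
python3 -m crank '[[1,[0,0,0],[0,0,0]],[1,[0,0,0],[0,0,0]],[1,[0,0,0],[0,0,0]],[1,[0,0,0],[0,0,0]],[1,[0,0,0],[0,0,0]],[1,[0,0,0],[0,0,0]],[1,[0,0,0],[0,0,0]],[1,[0,0,0],[0,0,0]]]' 
python3 held.py
python3 -m crank '[[1,[0,0,0],[0,0,-8.57]],[1,[0,0,0],[0,0,-8.57]],[1,[0,0,0],[0,0,-8.57]],[1,[0,0,0],[0,0,-8.57]],[1,[0,0,0],[0,0,-8.57]],[1,[0,0,0],[0,0,-8.57]],[1,[0,0,0],[0,0,-8.57]]]' >/dev/null
python3 -m crank '[[1,[0,0,0],[0,0,-8.57]],[1,[0,0,0],[0,0,-8.57]],[1,[0,0,0],[0,0,-8.57]],[1,[0,0,0],[0,0,-8.57]],[1,[0,0,0],[0,0,-8.57]],[1,[0,0,0],[0,0,-8.57]],[1,[0,0,0],[0,0,-8.57]],[1,[0,0,0],[0,0,0]]]'
python3 held.py
python3 -m crank '[[1,[0,0,0],[0,0,0]],[1,[0,0,0],[0,0,0]],[1,[0,0,0],[0,0,0]],[1,[0,0,0],[0,0,0]],[1,[0,0,0],[0,0,0]],[1,[0,0,0],[0,0,0]],[1,[0,0,0],[0,0,0]],[1,[0,0,0],[0,0,0]]]' >/dev/null
python3 -m crank '[[1,[0,0,0],[0,0,0]],[1,[0,0,0],[0,0,0]],[1,[0,0,0],[0,0,0]],[1,[0,0,0],[0,0,0]],[1,[0,0,0],[0,0,0]],[1,[0,0,0],[0,0,0]],[1,[0,0,0],[0,0,0]],[1,[0,0,0],[0,0,0]]]' >/dev/null
python3 -m crank '[[1,[0,0,0],[0,0,0]],[1,[0,0,0],[0,0,0]],[1,[0,0,0],[0,0,0]],[1,[0,0,0],[0,0,0]],[1,[0,0,0],[0,0,0]],[1,[0,0,0],[0,0,0]],[1,[0,0,0],[0,0,0]],[1,[0,0,0],[0,0,0]]]' 
python3 held.py
```

```text
time: 35.75
tool_pos: [0.4493, 0.018, 0.0874]
ee_rot: [-3.141, -0.0, -0.47]
wrist_force: [0.7, 0.1, -1.1]
width: 0.0333
finger_force: 30.0
scene red 17 [-0.0035 -0.0236] r 0.0239 bearing -98.5
scene red 15 [0.0247 0.0027] r 0.0248 bearing 6.2
scene blue 9 [-0.015  0.018] r 0.0235 bearing 129.9
phone bearing 7.8  yaw -26.9 [0.4493 0.018  0.0874]
time: 37.35
tool_pos: [0.4492, 0.018, 0.0874]
ee_rot: [3.141, -0.0, 1.624]
wrist_force: [-1.0, 1.0, -1.9]
width: 0.0334
finger_force: 30.0
scene red 12 [-0.0129  0.0196] r 0.0235 bearing 123.2
scene yellow 21 [-0.0031 -0.0228] r 0.023 bearing -97.8
scene yellow 21 [0.0241 0.0024] r 0.0242 bearing 5.6
phone bearing 7.8  yaw 93.0 [0.4492 0.018  0.0874]
time: 39.85
tool_pos: [0.4492, 0.018, 0.0874]
ee_rot: [3.141, -0.0, 1.624]
wrist_force: [-0.7, -0.4, -1.8]
width: 0.0333
finger_force: 30.0
scene red 12 [-0.0129  0.0197] r 0.0235 bearing 123.2
scene yellow 21 [-0.0031 -0.0228] r 0.023 bearing -97.8
scene yellow 21 [0.0241 0.0024] r 0.0242 bearing 5.6
phone bearing 7.8  yaw 93.1 [0.4492 0.018  0.0874]
```

```bash

python3 -m crank '[[1,[0,0,0],[0,0,-8.57]],[1,[0,0,0],[0,0,-8.57]],[1,[0,0,0],[0,0,-8.57]],[1,[0,0,0],[0,0,-8.57]],[1,[0,0,0],[0,0,-8.57]],[1,[0,0,0],[0,0,-8.57]],[1,[0,0,0],[0,0,-8.57]]]' >/dev/null
python3 -m crank '[[1,[0,0,0],[0,0,-8.57]],[1,[0,0,0],[0,0,-8.57]],[1,[0,0,0],[0,0,-8.57]],[1,[0,0,0],[0,0,-8.57]],[1,[0,0,0],[0,0,-8.57]],[1,[0,0,0],[0,0,-8.57]],[1,[0,0,0],[0,0,-8.57]],[1,[0,0,0],[0,0,-1]]]'
python3 held.py
python3 -m crank '[[1,[0,0,0],[0,0,0]],[1,[0,0,0],[0,0,0]],[1,[0,0,0],[0,0,0]],[1,[0,0,0],[0,0,0]],[1,[0,0,0],[0,0,0]],[1,[0,0,0],[0,0,0]],[1,[0,0,0],[0,0,0]],[1,[0,0,0],[0,0,0]]]' >/dev/null
python3 -m crank '[[1,[0,0,0],[0,0,0]],[1,[0,0,0],[0,0,0]],[1,[0,0,0],[0,0,0]],[1,[0,0,0],[0,0,0]],[1,[0,0,0],[0,0,0]],[1,[0,0,0],[0,0,0]],[1,[0,0,0],[0,0,0]],[1,[0,0,0],[0,0,0]]]' >/dev/null
python3 -m crank '[[1,[0,0,0],[0,0,0]],[1,[0,0,0],[0,0,0]],[1,[0,0,0],[0,0,0]],[1,[0,0,0],[0,0,0]],[1,[0,0,0],[0,0,0]],[1,[0,0,0],[0,0,0]],[1,[0,0,0],[0,0,0]],[1,[0,0,0],[0,0,0]]]' 
python3 held.py; python3 d.py .5128 -.2604 .17 190.9
```

```text
time: 41.45
tool_pos: [0.4493, 0.018, 0.0874]
ee_rot: [3.141, 0.0, -2.547]
wrist_force: [-0.4, -0.4, -1.5]
width: 0.0336
finger_force: 30.0
scene yellow 19 [-0.0142  0.0184] r 0.0232 bearing 127.7
scene blue 12 [-0.0036 -0.0228] r 0.0231 bearing -99.0
scene blue 11 [0.0239 0.004 ] r 0.0242 bearing 9.4
phone bearing 7.8  yaw -145.9 [0.4493 0.018  0.0874]
time: 43.95
tool_pos: [0.4493, 0.0181, 0.0874]
ee_rot: [3.141, 0.0, -2.547]
wrist_force: [-0.3, -0.6, -2.0]
width: 0.0334
finger_force: 30.0
scene yellow 19 [-0.0142  0.0183] r 0.0232 bearing 127.7
scene blue 12 [-0.0036 -0.0228] r 0.0231 bearing -99.1
scene blue 11 [0.0239 0.0039] r 0.0242 bearing 9.3
phone bearing 7.8  yaw -146.0 [0.4493 0.0181 0.0874]
t 44.05 pos [0.4492 0.0181 0.0875] yaw -145.96 q6 -129.0 w 0.0333 f 30.0
q [  -4.9   -4.8  101.9    0.    82.9 -129. ]
shift now [ 0.1032 -0.2663 -0.0826] turn [ 0.0147  0.0274 23.1447] shift after turn [-0.0097 -0.2855 -0.0825]
```

```bash

python3 -m crank '[[1,[0,0,-0.01],[0,0,7.7]],[1,[0,0,-0.025],[0,0,7.7]],[1,[0,0,-0.028],[0,0,7.7]],[1,[0,0,-0.02],[0,0,0]]]' >/dev/null
python3 -m crank '[[1,[-0.001,-0.02,0],[0,0,0]],[1,[-0.001,-0.03,0],[0,0,0]],[1,[-0.001,-0.035,0],[0,0,0]],[1,[-0.001,-0.035,0],[0,0,0]],[1,[-0.001,-0.035,0],[0,0,0]],[1,[-0.001,-0.035,0],[0,0,0]],[1,[-0.001,-0.035,0],[0,0,0]],[1,[-0.001,-0.035,0],[0,0,0]]]'
python3 -m crank '[[1,[-0.001,-0.02,0],[0,0,0]],[1,[0,-0.005,0],[0,0,0]],[1,[0,0,0],[0,0,0]],[1,[0,0,0],[0,0,0]]]' >/dev/null
python3 d.py .5128 -.2604 .0437 190.9
```

```text
time: 45.25
tool_pos: [0.5066, -0.2372, 0.1702]
ee_rot: [3.141, 0.0, -2.951]
wrist_force: [0.6, 0.8, -1.7]
width: 0.0332
finger_force: 30.0
t 45.65 pos [ 0.512  -0.259   0.1703] yaw -169.01 q6 -133.5 w 0.0336 f 30.0
q [ -32.5    8.6   78.6    0.1   92.9 -133.5]
shift now [-0.0005 -0.0017  0.1266] turn [0.0708 0.0138 0.0897] shift after turn [-0.0005 -0.0015  0.1266]
```

Next: place, open, lift back, then turn toward the green tower. Green grip yaw ≈ 179 (start −27).

```bash

python3 -m crank '[[1,[-0.0005,-0.0015,0.02],[0,0,0]],[1,[0,0,0.025],[0,0,0]],[1,[0,0,0.025],[0,0,0]],[1,[0,0,0.025],[0,0,0]],[1,[0,0,0.02],[0,0,0]],[1,[0,0,0.01],[0,0,0]],[1,[0,0,0],[0,0,0]],[1,[0,0,0],[0,0,0]]]'
python3 d.py .5128 -.2604 .0437 190.9
python3 -m crank '[[0.5,[0,0,0],[0,0,0]],[0.5,[0,0,0],[0,0,0]],[0.5,[0,0,0],[0,0,0]],[0.5,[0,0,0],[0,0,0]],[0.5,[0,0,-0.02],[0,0,0]],[0.5,[0,0,-0.04],[0,0,0]],[0.5,[0,0,-0.04],[0,0,0]],[0.5,[0,0,-0.03],[0,0,0]]]'
python3 -m crank '[[0.5,[0,0.045,0],[0,0,0]],[0.5,[0,0.048,0],[0,0,0]],[0.5,[0,0.048,0],[0,0,0]],[0.5,[0,0.048,0],[0,0,0]],[0.3,[0,0.048,0],[0,0,0]],[0.3,[0,0.048,0],[0,0,0]],[0.3,[0,0,0],[0,0,6]],[0.3,[0,0,0],[0,0,6]]]'
python3 - <<'E'
from meas import *
s=vision.snapshot("top"); towers(s); dice(s)
P=cloud(s);z=P[...,2]
m=(z>.06)&(z<.0735)&(P[...,1]<-.1)&(P[...,0]>.46)&(P[...,0]<.56)
for c,a,l in blobs(m,60): print('placed',a,plane(s,c[0],c[1],.069))
E
python3 d.py .4704 .3405 .037 179
```

```text
time: 46.45
tool_pos: [0.5136, -0.2612, 0.0465]
ee_rot: [-3.141, 0.002, -2.95]
wrist_force: [0.1, -0.0, -1.1]
width: 0.0334
finger_force: 30.0
t 46.45 pos [ 0.5136 -0.2612  0.0465] yaw -169.01 q6 -133.6 w 0.0334 f 30.0
q [ -32.6   13.    87.9    0.    79.1 -133.6]
shift now [0.0006 0.001  0.0028] turn [-0.0486  0.0936  0.0868] shift after turn [0.0006 0.001  0.0028]
time: 47.25
tool_pos: [0.5135, -0.2619, 0.1784]
ee_rot: [-3.14, 0.003, -2.951]
wrist_force: [0.4, -0.1, -0.7]
width: 0.0471
finger_force: 0.0
time: 48.05
tool_pos: [0.4585, 0.0201, 0.1759]
ee_rot: [3.141, 0.001, 3.123]
wrist_force: [-0.6, -0.4, -0.1]
width: 0.0656
finger_force: 0.0
green purple1 236 [0.4975 0.3778] [('red', np.int32(46), np.float64(31.4), np.float64(0.0225)), ('blue', np.int32(41), np.float64(37.8), np.float64(0.0236))]
green purple283 253 [0.346  0.3959] [('red', np.int32(42), np.float64(156.0), np.float64(0.0234)), ('yellow', np.int32(43), np.float64(150.9), np.float64(0.0226))]
die 74 [0.6113 0.3423] [0.0191 0.0185] edge deg 75.6
die 79 [0.3758 0.2913] [0.0185 0.0179] edge deg 23.1
placed 175 [ 0.50948567 -0.40430545  0.069     ]
placed 246 [ 0.52915484 -0.3485506   0.069     ]
placed 235 [ 0.51238124 -0.26216833  0.069     ]
t 48.1 pos [0.4587 0.0194 0.1758] yaw 178.68 q6 -93.4 w 0.0661 f 0.0
q [ -4.7  -6.3  93.1   0.   93.2 -93.4]
shift now [-0.0042  0.3212  0.1389] turn [ 0.019   0.0643 -0.3248] shift after turn [-0.0061  0.3213  0.1388]
```

```bash

python3 -m crank '[[0.2,[-0.0038,0.0449,0],[0,0,0]],[0.2,[-0.0038,0.0449,0],[0,0,0]],[0.2,[-0.0038,0.0449,0],[0,0,0]],[0.2,[-0.0038,0.0449,0],[0,0,0]],[0.2,[-0.0038,0.0449,0],[0,0,0]],[0.2,[-0.0038,0.0449,0],[0,0,0]],[0.2,[-0.0038,0.0449,0],[0,0,0]],[0.2,[-0.0038,0.0449,0],[0,0,0]]]' >/dev/null
python3 -m crank '[[0.2,[0,0,0],[0,0,0]],[0.2,[0,0,0],[0,0,0]]]'
python3 d.py .4975 .3778 .037 179
```

```text
time: 49.1
tool_pos: [0.4957, 0.3771, 0.1748]
ee_rot: [-3.141, -0.001, 3.126]
wrist_force: [-0.5, -0.2, 0.4]
width: 0.0753
finger_force: 0.0
t 49.1 pos [0.4957 0.3771 0.1748] yaw 179.08 q6 -57.0 w 0.0753 f 0.0
q [ 32.1  14.8  70.7  -0.   94.6 -57. ]
shift now [-0.0018  0.0008  0.1378] turn [-0.056  -0.0394  0.0807] shift after turn [-0.0017  0.0007  0.1378]
```

```bash

python3 -m crank '[[0.2,[-0.0018,0.001,0.03],[0,0,0]],[0.2,[0,0,0.035],[0,0,0]],[0.2,[0,0,0.035],[0,0,0]],[0.2,[0,0,0.025],[0,0,0]],[0.2,[0,0,0.013],[0,0,0]],[0.2,[0,0,0],[0,0,0]],[0.2,[0,0,0],[0,0,0]],[0.2,[0,0,0],[0,0,0]]]'
python3 d.py .4975 .3778 .037 179
```

```text
time: 49.9
tool_pos: [0.4992, 0.3784, 0.0402]
ee_rot: [3.139, 0.004, 3.123]
wrist_force: [-0.5, 0.2, -0.3]
width: 0.0751
finger_force: 0.0
t 49.9 pos [0.4992 0.3784 0.0402] yaw 178.92 q6 -56.9 w 0.0751 f 0.0
q [ 32.   19.2  80.8   0.   79.7 -56.9]
shift now [ 0.0017 -0.0007  0.0031] turn [ 0.1539  0.2234 -0.075 ] shift after turn [ 0.0017 -0.0007  0.0032]
```

```bash

python3 -m crank '[[0.2,[0,0,0.0015],[0,0,0]],[1,[0,0,0],[0,0,0]],[1,[0,0,0],[0,0,0]],[1,[0,0,0],[0,0,0]],[1,[0,0,0],[0,0,0]],[1,[0,0,0],[0,0,0]],[1,[0,0,0],[0,0,0]],[1,[0,0,0],[0,0,0]]]'
python3 -m crank '[[1,[0,0,-0.01],[0,0,0]],[1,[0,0,-0.02],[0,0,0]],[1,[0,0,-0.02],[0,0,0]],[1,[0,0,0],[0,0,0]],[1,[0,0,0],[0,0,0]]]'
python3 d.py .4497 .018 .087 -27.8
```

```text
time: 50.7
tool_pos: [0.4977, 0.3782, 0.0361]
ee_rot: [3.141, 0.0, 3.123]
wrist_force: [-0.0, 0.5, 0.2]
width: 0.0336
finger_force: 30.0
time: 51.2
tool_pos: [0.4979, 0.3779, 0.0865]
ee_rot: [3.141, 0.001, 3.123]
wrist_force: [-0.0, 0.6, -0.3]
width: 0.033
finger_force: 30.0
t 51.2 pos [0.4979 0.3779 0.0865] yaw 178.94 q6 -56.9 w 0.033 f 30.0
q [ 32.   17.2  77.8   0.   84.9 -56.9]
shift now [ 0.0415 -0.3608 -0.0008] turn [  -0.0711    0.0829 -153.2596] shift after turn [ 0.1253  0.3409 -0.0005]
```

```bash

python3 -m crank '[[1,[0.0038,-0.0328,0],[0,0,0]],[1,[0.0038,-0.0328,0],[0,0,0]],[1,[0.0038,-0.0328,0],[0,0,0]],[1,[0.0038,-0.0328,0],[0,0,0]],[1,[0.0038,-0.0328,0],[0,0,0]],[1,[0.0038,-0.0328,0],[0,0,0]],[1,[0.0038,-0.0328,0],[0,0,0]],[1,[0.0038,-0.0328,0],[0,0,0]]]' >/dev/null
python3 -m crank '[[1,[0.0038,-0.0328,0],[0,0,0]],[1,[0.0038,-0.0328,0],[0,0,0]],[1,[0.0038,-0.0328,0],[0,0,0]],[1,[0,0,0],[0,0,8.59]],[1,[0,0,0],[0,0,8.59]],[1,[0,0,0],[0,0,8.59]],[1,[0,0,0],[0,0,8.59]],[1,[0,0,0],[0,0,8.59]]]'
python3 -m crank '[[1,[0,0,0],[0,0,8.59]],[1,[0,0,0],[0,0,8.59]],[1,[0,0,0],[0,0,8.59]],[1,[0,0,0],[0,0,8.59]],[1,[0,0,0],[0,0,8.59]],[1,[0,0,0],[0,0,8.59]],[1,[0,0,0],[0,0,8.59]],[1,[0,0,0],[0,0,8.59]]]' >/dev/null
python3 -m crank '[[1,[0,0,0],[0,0,8.59]],[1,[0,0,0],[0,0,8.59]],[1,[0,0,0],[0,0,8.59]],[1,[0,0,0],[0,0,8.59]],[1,[0,0,0],[0,0,8.59]],[1,[0,0,0],[0,0,8.59]],[1,[0,0,0],[0,0,8.59]],[1,[0,0,0],[0,0,8.59]]]' >/dev/null
python3 -m crank '[[1,[0,0,0],[0,0,8.59]],[1,[0,0,0],[0,0,8.59]],[1,[0,0,0],[0,0,8.59]],[1,[0,0,0],[0,0,0.5]],[1,[0,0,0],[0,0,0]]]'
python3 d.py .4497 .018 .087 -27.8; python3 held.py
```

```text
time: 52.8
tool_pos: [0.448, 0.0179, 0.0843]
ee_rot: [-3.14, -0.002, 2.367]
wrist_force: [-0.0, 0.1, -0.5]
width: 0.0334
finger_force: 30.0
time: 54.9
tool_pos: [0.4485, 0.018, 0.0849]
ee_rot: [3.141, 0.002, -0.481]
wrist_force: [0.4, 0.1, -1.8]
width: 0.0335
finger_force: 30.0
t 54.9 pos [0.4485 0.018  0.0849] yaw -27.55 q6 112.6 w 0.0335 f 30.0
q [ -5.   -4.7 102.1   0.   82.7 112.6]
shift now [ 0.0011 -0.0006 -0.0021] turn [0.02   0.0997 0.2474] shift after turn [ 0.0011 -0.0006 -0.0021]
scene red 16 [-0.0068 -0.0227] r 0.0237 bearing -106.7
scene red 10 [0.023  0.0012] r 0.023 bearing 2.9
scene blue 11 [-0.0179  0.0163] r 0.0242 bearing 137.8
phone bearing 7.8  yaw -27.6 [0.4485 0.018  0.0849]
```

```bash

python3 -m crank '[[1,[0,0,0],[0,0,1]],[1,[0,0,0],[0,0,0]],[1,[0,0,0],[0,0,0]],[1,[0,0,0],[0,0,0]],[1,[0,0,0],[0,0,0]],[1,[0,0,0],[0,0,0]],[1,[0,0,0],[0,0,0]],[1,[0,0,0],[0,0,0]]]' >/dev/null
python3 -m crank '[[1,[0,0,0],[0,0,0]],[1,[0,0,0],[0,0,0]],[1,[0,0,0],[0,0,0]],[1,[0,0,0],[0,0,0]],[1,[0,0,0],[0,0,0]],[1,[0,0,0],[0,0,0]],[1,[0,0,0],[0,0,0]],[1,[0,0,0],[0,0,0]]]' >/dev/null
python3 -m crank '[[1,[0,0,0],[0,0,0]],[1,[0,0,0],[0,0,0]],[1,[0,0,0],[0,0,0]],[1,[0,0,0],[0,0,0]],[1,[0,0,0],[0,0,0]],[1,[0,0,0],[0,0,0]],[1,[0,0,0],[0,0,0]],[1,[0,0,0],[0,0,0]]]' 
python3 held.py
python3 -m crank '[[1,[0,0,0],[0,0,-8.57]],[1,[0,0,0],[0,0,-8.57]],[1,[0,0,0],[0,0,-8.57]],[1,[0,0,0],[0,0,-8.57]],[1,[0,0,0],[0,0,-8.57]],[1,[0,0,0],[0,0,-8.57]],[1,[0,0,0],[0,0,-8.57]]]' >/dev/null
python3 -m crank '[[1,[0,0,0],[0,0,-8.57]],[1,[0,0,0],[0,0,-8.57]],[1,[0,0,0],[0,0,-8.57]],[1,[0,0,0],[0,0,-8.57]],[1,[0,0,0],[0,0,-8.57]],[1,[0,0,0],[0,0,-8.57]],[1,[0,0,0],[0,0,-8.57]],[1,[0,0,0],[0,0,0]]]'
python3 held.py
python3 -m crank '[[1,[0,0,0],[0,0,0]],[1,[0,0,0],[0,0,0]],[1,[0,0,0],[0,0,0]],[1,[0,0,0],[0,0,0]],[1,[0,0,0],[0,0,0]],[1,[0,0,0],[0,0,0]],[1,[0,0,0],[0,0,0]],[1,[0,0,0],[0,0,0]]]' >/dev/null
python3 -m crank '[[1,[0,0,0],[0,0,0]],[1,[0,0,0],[0,0,0]],[1,[0,0,0],[0,0,0]],[1,[0,0,0],[0,0,0]],[1,[0,0,0],[0,0,0]],[1,[0,0,0],[0,0,0]],[1,[0,0,0],[0,0,0]],[1,[0,0,0],[0,0,0]]]' >/dev/null
python3 -m crank '[[1,[0,0,0],[0,0,0]],[1,[0,0,0],[0,0,0]],[1,[0,0,0],[0,0,0]],[1,[0,0,0],[0,0,0]],[1,[0,0,0],[0,0,0]],[1,[0,0,0],[0,0,0]],[1,[0,0,0],[0,0,0]],[1,[0,0,0],[0,0,0]]]' 
python3 held.py
```

```text
time: 57.4
tool_pos: [0.4492, 0.018, 0.086]
ee_rot: [-3.141, -0.0, -0.501]
wrist_force: [0.1, -1.1, -0.9]
width: 0.0332
finger_force: 30.0
scene red 17 [-0.0065 -0.0221] r 0.0231 bearing -106.4
scene red 13 [0.0229 0.0012] r 0.023 bearing 3.1
scene blue 11 [-0.0161  0.0176] r 0.0238 bearing 132.4
phone bearing 7.8  yaw -28.7 [0.4492 0.018  0.086 ]
time: 59.0
tool_pos: [0.4492, 0.018, 0.0859]
ee_rot: [3.141, -0.0, 1.593]
wrist_force: [-0.4, 0.7, -1.2]
width: 0.0335
finger_force: 30.0
scene red 12 [-0.0144  0.0171] r 0.0224 bearing 130.0
scene yellow 39 [ 0.0089 -0.0128] r 0.0156 bearing -55.3
phone bearing 7.8  yaw 91.2 [0.4492 0.018  0.0859]
time: 61.5
tool_pos: [0.4492, 0.0179, 0.0859]
ee_rot: [3.141, -0.0, 1.593]
wrist_force: [-0.2, -0.6, -0.9]
width: 0.0337
finger_force: 30.0
scene red 11 [-0.0148  0.0164] r 0.0221 bearing 131.9
scene yellow 40 [ 0.0091 -0.0128] r 0.0157 bearing -54.7
phone bearing 7.8  yaw 91.3 [0.4492 0.0179 0.0859]
```

```bash

python3 -m crank '[[1,[0,0,0],[0,0,-8.57]],[1,[0,0,0],[0,0,-8.57]],[1,[0,0,0],[0,0,-8.57]],[1,[0,0,0],[0,0,-8.57]],[1,[0,0,0],[0,0,-8.57]],[1,[0,0,0],[0,0,-8.57]],[1,[0,0,0],[0,0,-8.57]]]' >/dev/null
python3 -m crank '[[1,[0,0,0],[0,0,-8.57]],[1,[0,0,0],[0,0,-8.57]],[1,[0,0,0],[0,0,-8.57]],[1,[0,0,0],[0,0,-8.57]],[1,[0,0,0],[0,0,-8.57]],[1,[0,0,0],[0,0,-8.57]],[1,[0,0,0],[0,0,-8.57]],[1,[0,0,0],[0,0,0]]]'
python3 held.py
python3 -m crank '[[1,[0,0,0],[0,0,0]],[1,[0,0,0],[0,0,0]],[1,[0,0,0],[0,0,0]],[1,[0,0,0],[0,0,0]],[1,[0,0,0],[0,0,0]],[1,[0,0,0],[0,0,0]],[1,[0,0,0],[0,0,0]],[1,[0,0,0],[0,0,0]]]' >/dev/null
python3 -m crank '[[1,[0,0,0],[0,0,0]],[1,[0,0,0],[0,0,0]],[1,[0,0,0],[0,0,0]],[1,[0,0,0],[0,0,0]],[1,[0,0,0],[0,0,0]],[1,[0,0,0],[0,0,0]],[1,[0,0,0],[0,0,0]],[1,[0,0,0],[0,0,0]]]' >/dev/null
python3 -m crank '[[1,[0,0,0],[0,0,0]],[1,[0,0,0],[0,0,0]],[1,[0,0,0],[0,0,0]],[1,[0,0,0],[0,0,0]],[1,[0,0,0],[0,0,0]],[1,[0,0,0],[0,0,0]],[1,[0,0,0],[0,0,0]],[1,[0,0,0],[0,0,0]]]' 
python3 held.py; python3 d.py .4958 -.172 .17 190.9
python3 - <<'E'
from h import *
s=vision.snapshot("scene"); cv2.imwrite("pics/s4.png",cv2.resize(s["color"][100:280,140:380],None,fx=3,fy=3)[...,::-1])
E
```

```text
time: 63.1
tool_pos: [0.4493, 0.018, 0.0859]
ee_rot: [3.141, 0.0, -2.597]
wrist_force: [-0.1, 0.6, -1.5]
width: 0.0333
finger_force: 30.0
scene yellow 18 [-0.0136  0.0183] r 0.0228 bearing 126.8
scene blue 15 [-0.0053 -0.0223] r 0.023 bearing -103.2
scene blue 10 [0.0239 0.0006] r 0.0239 bearing 1.5
phone bearing 7.8  yaw -148.8 [0.4493 0.018  0.0859]
time: 65.6
tool_pos: [0.4493, 0.0179, 0.0859]
ee_rot: [3.141, 0.0, -2.596]
wrist_force: [0.0, -0.2, -1.1]
width: 0.0333
finger_force: 30.0
scene yellow 18 [-0.0136  0.0183] r 0.0228 bearing 126.7
scene blue 15 [-0.0053 -0.0223] r 0.0229 bearing -103.3
scene blue 10 [0.0239 0.0006] r 0.0239 bearing 1.5
phone bearing 7.8  yaw -148.8 [0.4493 0.0179 0.0859]
t 65.7 pos [0.4493 0.018  0.0859] yaw -148.75 q6 -126.2 w 0.0337 f 30.0
q [  -5.    -4.7  102.     0.    82.7 -126.2]
shift now [ 0.0587 -0.1865 -0.0841] turn [ 0.015   0.0257 20.3466] shift after turn [-0.0098 -0.1953 -0.0841]
```

View pics/s4.png

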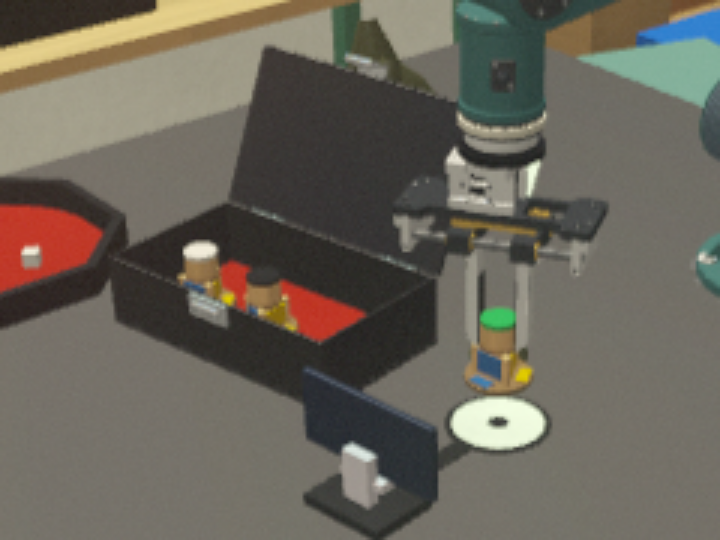

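```bash

python3 -m crank '[[1,[0,0,-0.01],[0,0,6.8]],[1,[0,0,-0.025],[0,0,6.8]],[1,[0,0,-0.03],[0,0,6.7]],[1,[0,0,-0.02],[0,0,0]]]' >/dev/null
python3 -m crank '[[1,[-0.002,-0.02,0],[0,0,0]],[1,[-0.002,-0.03,0],[0,0,0]],[1,[-0.002,-0.035,0],[0,0,0]],[1,[-0.002,-0.035,0],[0,0,0]],[1,[-0.002,-0.035,0],[0,0,0]],[1,[0,-0.03,0],[0,0,0]],[1,[0,-0.0103,0],[0,0,0]],[1,[0,0,0],[0,0,0]]]'
python3 -m crank '[[1,[0,0,0],[0,0,0]]]' >/dev/null
python3 d.py .4958 -.172 .042 190.9
```

```text
time: 66.95
tool_pos: [0.496, -0.1728, 0.1705]
ee_rot: [3.14, -0.0, -2.953]
wrist_force: [0.8, 1.0, -1.2]
width: 0.0336
finger_force: 30.0
t 67.05 pos [ 0.4959 -0.171   0.1707] yaw -169.04 q6 -126.2 w 0.0333 f 30.0
q [ -25.3    2.3   85.3    0.1   92.4 -126.2]
shift now [ 0.0003 -0.0012  0.1287] turn [0.0875 0.0075 0.0645] shift after turn [ 0.0003 -0.001   0.1287]
```

```bash

python3 -m crank '[[1,[0.0003,-0.001,0.02],[0,0,0]],[1,[0,0,0.025],[0,0,0]],[1,[0,0,0.025],[0,0,0]],[1,[0,0,0.025],[0,0,0]],[1,[0,0,0.02],[0,0,0]],[1,[0,0,0.012],[0,0,0]],[1,[0,0,0],[0,0,0]],[1,[0,0,0],[0,0,0]]]'
python3 -m crank '[[1,[0,0,0],[0,0,0]],[1,[0,0,0],[0,0,0]]]'
python3 -m crank '[[0.5,[0,0,0],[0,0,0]],[0.5,[0,0,0],[0,0,0]],[0.5,[0,0,0],[0,0,0]],[0.5,[0,0,0],[0,0,0]],[0.5,[0,0,-0.02],[0,0,0]],[0.5,[0,0,-0.04],[0,0,0]],[0.5,[0,0,-0.04],[0,0,0]],[0.5,[0,0,-0.03],[0,0,0]]]'
python3 -m crank '[[0.5,[0,0.045,0],[0,0,-7]],[0.5,[0,0.048,0],[0,0,-7]],[0.5,[0,0.048,0],[0,0,0]],[0.5,[0,0.048,0],[0,0,0]]]'
python3 - <<'E'
from meas import *
s=vision.snapshot("top"); towers(s); dice(s)
P=cloud(s);z=P[...,2]
m=(z>.06)&(z<.0735)&(P[...,1]<-.1)&(P[...,0]>.46)&(P[...,0]<.56)
for c,a,l in blobs(m,60): print('placed',a,plane(s,c[0],c[1],.069))
E
python3 d.py .3758 .2913 .06 205
```

```text
time: 67.85
tool_pos: [0.4966, -0.1725, 0.0448]
ee_rot: [-3.141, 0.001, -2.95]
wrist_force: [0.8, 0.7, -0.9]
width: 0.0332
finger_force: 30.0
time: 68.05
tool_pos: [0.4969, -0.1732, 0.0452]
ee_rot: [-3.141, 0.002, -2.95]
wrist_force: [0.1, 0.4, -1.2]
width: 0.0329
finger_force: 30.0
time: 68.85
tool_pos: [0.4966, -0.1733, 0.1767]
ee_rot: [-3.14, 0.003, -2.951]
wrist_force: [1.5, -0.6, -0.4]
width: 0.0472
finger_force: 0.0
time: 69.25
tool_pos: [0.4314, 0.0053, 0.174]
ee_rot: [3.141, 0.001, -2.707]
wrist_force: [0.1, -0.2, 0.2]
width: 0.0474
finger_force: 0.0
green purple281 253 [0.346  0.3957] [('red', np.int32(42), np.float64(156.5), np.float64(0.0233)), ('yellow', np.int32(43), np.float64(150.4), np.float64(0.0224))]
die 76 [0.6115 0.3419] [0.0197 0.0179] edge deg 75.6
die 78 [0.3761 0.2912] [0.0176 0.0183] edge deg 26.4
placed 156 [ 0.51005563 -0.403701    0.069     ]
placed 245 [ 0.52909599 -0.34861079  0.069     ]
placed 240 [ 0.51264126 -0.26205353  0.069     ]
t 69.3 pos [0.4284 0.0113 0.1742] yaw -154.75 q6 -121.6 w 0.0468 f 0.0
q [  -6.4  -10.2   96.7    0.4   93.7 -121.6]
shift now [-0.0717  0.275   0.1161] turn [0.369  0.0763 0.2489] shift after turn [-0.0707  0.276   0.1142]
```

```bash

python3 -m crank '[[0.5,[-0.0102,0.0393,0],[0,0,0]],[0.5,[-0.0102,0.0393,0],[0,0,0]],[0.5,[-0.0102,0.0393,0],[0,0,0]],[0.5,[-0.0102,0.0393,0],[0,0,0]],[0.5,[-0.0102,0.0393,0],[0,0,0]],[0.5,[-0.0102,0.0393,0],[0,0,0]],[0.5,[-0.0102,0.0393,0],[0,0,0]]]' >/dev/null
python3 -m crank '[[0.5,[0,0,0.03],[0,0,0]],[0.5,[0,0,0.04],[0,0,0]],[0.5,[0,0,0.03],[0,0,0]],[0.5,[0,0,0.01],[0,0,0]],[0.5,[0,0,0],[0,0,0]],[0.5,[0,0,0],[0,0,0]]]' >/dev/null
python3 d.py .3761 .2912 .005 205
python3 - <<'E'
from h import *
s=vision.snapshot("top")
P=cloud(s);z=P[...,2]
m=(z>.058)&(z<.0735)&(P[...,1]<-.1)&(P[...,0]>.44)&(P[...,0]<.56)
for c,a,l in blobs(m,60): print('placed',a,plane(s,c[0],c[1],.069),np.median(s["color"][l],0))
E
```

```text
t 70.6 pos [0.3821 0.2839 0.0656] yaw -155.07 q6 -85.1 w 0.0472 f 0.0
q [ 29.8  -0.4 100.4   0.   79.9 -85.1]
shift now [0.0026 0.0091 0.0606] turn [ 0.0251  0.1706 -0.0726] shift after turn [0.0024 0.0091 0.0606]
placed 116 [ 0.49983881 -0.11616416  0.069     ] [39.  30.5 27. ]
placed 209 [ 0.50487059 -0.40436841  0.069     ] [37. 25. 23.]
placed 249 [ 0.52882724 -0.34779038  0.069     ] [232. 223. 196.]
placed 237 [ 0.51233607 -0.26166726  0.069     ] [78. 52. 46.]
placed 243 [ 0.49631109 -0.17342764  0.069     ] [ 77. 173.  83.]
```

```bash

python3 -m crank '[[0.5,[0.0026,0.009,0],[0,0,0]],[0.5,[0,0,0.025],[0,0,0]],[0.5,[0,0,0.02],[0,0,0]],[0.5,[0,0,0.01],[0,0,0]],[0.5,[0,0,0.003],[0,0,0]],[0.5,[0,0,0],[0,0,0]],[0.5,[0,0,0],[0,0,0]],[0.5,[0,0,0],[0,0,0]]]' >/dev/null
python3 -m crank '[[0.5,[0,0,0],[0,0,0]],[0.5,[0,0,0],[0,0,0]]]'
python3 d.py .3761 .2912 .004 205
```

```text
time: 71.65
tool_pos: [0.3751, 0.2908, 0.0065]
ee_rot: [3.141, 0.001, -2.706]
wrist_force: [-0.5, -0.5, 1.0]
width: 0.0468
finger_force: 0.0
t 71.65 pos [0.3751 0.2908 0.0065] yaw -155.06 q6 -84.0 w 0.0468 f 0.0
q [ 30.9   2.9 104.2   0.   72.7 -84. ]
shift now [-0.0011 -0.      0.0025] turn [ 0.0193  0.0765 -0.0597] shift after turn [-0.0011 -0.      0.0025]
```

```bash

python3 -m crank '[[0.5,[0,0,0.003],[0,0,0]],[0.5,[0,0,0],[0,0,0]],[1,[0,0,0],[0,0,0]],[1,[0,0,0],[0,0,0]],[1,[0,0,0],[0,0,0]],[1,[0,0,0],[0,0,0]],[1,[0,0,0],[0,0,0]],[1,[0,0,0],[0,0,0]]]'
python3 -m crank '[[1,[0,0,0],[0,0,0]],[1,[0,0,-0.02],[0,0,0]],[1,[0,0,-0.04],[0,0,0]],[1,[0,0,-0.04],[0,0,0]],[1,[0,0,-0.04],[0,0,5]],[1,[0,0,-0.03],[0,0,5]],[1,[0,0,0],[0,0,4]],[1,[0,0,0],[0,0,0]]]'
python3 d.py .5606 -.2971 .17 190.9
```

```text
time: 72.45
tool_pos: [0.3748, 0.2906, 0.003]
ee_rot: [3.141, 0.0, -2.706]
wrist_force: [-0.0, 0.2, 0.2]
width: 0.0178
finger_force: 30.0
time: 73.25
tool_pos: [0.3753, 0.2908, 0.1744]
ee_rot: [3.14, 0.003, -2.95]
wrist_force: [1.0, -0.4, -0.8]
width: 0.0173
finger_force: 30.0
t 73.25 pos [0.3753 0.2908 0.1744] yaw -169.05 q6 -70.0 w 0.0173 f 30.0
q [ 30.9  -4.3  91.4   0.   92.7 -70. ]
shift now [-0.0702 -0.6125  0.0038] turn [0.0696 0.1668 0.0545] shift after turn [-0.0708 -0.6124  0.0044]
```

```bash

python3 -m crank '[[1,[-0.005,-0.025,0],[0,0,0]],[1,[-0.005,-0.045,0],[0,0,0]],[1,[-0.005,-0.045,0],[0,0,0]],[1,[-0.005,-0.045,0],[0,0,0]],[1,[-0.005,-0.045,0],[0,0,0]],[1,[-0.005,-0.045,0],[0,0,0]],[1,[-0.005,-0.045,0],[0,0,0]],[1,[-0.005,-0.045,0],[0,0,0]]]'
python3 -m crank '[[1,[-0.005,-0.045,0],[0,0,0]],[1,[-0.005,-0.045,0],[0,0,0]],[1,[-0.005,-0.045,0],[0,0,0]],[1,[-0.005,-0.045,0],[0,0,0]],[1,[-0.005,-0.045,0],[0,0,0]],[1,[-0.005,-0.025,0],[0,0,0]],[1,[0,0,0],[0,0,0]],[1,[0,0,0],[0,0,0]]]'
python3 d.py .5606 -.2971 .017 190.9
```

```text
time: 74.05
tool_pos: [0.478, -0.0374, 0.1716]
ee_rot: [3.14, -0.002, -2.949]
wrist_force: [0.5, 0.8, 0.3]
width: 0.0174
finger_force: 30.0
time: 74.85
tool_pos: [0.5548, -0.2751, 0.171]
ee_rot: [3.138, -0.002, -2.95]
wrist_force: [0.3, -0.2, -0.3]
width: 0.0175
finger_force: 30.0
t 74.85 pos [ 0.5548 -0.2751  0.171 ] yaw -169.04 q6 -132.6 w 0.0175 f 30.0
q [ -31.7   14.5   71.5    0.1   94.2 -132.6]
shift now [-0.0019 -0.0232  0.1539] turn [ 0.1862 -0.1166  0.0552] shift after turn [-0.0016 -0.0227  0.154 ]
```

```bash

python3 -m crank '[[1,[-0.0017,-0.023,0],[0,0,0]],[1,[0,0,0.03],[0,0,0]],[1,[0,0,0.035],[0,0,0]],[1,[0,0,0.035],[0,0,0]],[1,[0,0,0.03],[0,0,0]],[1,[0,0,0.02],[0,0,0]],[1,[0,0,0],[0,0,0]],[1,[0,0,0],[0,0,0]]]'
python3 d.py .5606 -.2971 .012 190.9
```

```text
time: 75.65
tool_pos: [0.5615, -0.2963, 0.0232]
ee_rot: [3.141, 0.0, -2.949]
wrist_force: [0.6, 0.2, -0.2]
width: 0.0176
finger_force: 30.0
t 75.65 pos [ 0.5615 -0.2963  0.0232] yaw -168.95 q6 -134.0 w 0.0176 f 30.0
q [ -33.    21.2   80.2    0.    78.6 -134. ]
shift now [ 0.0011 -0.0006  0.0112] turn [0.0509 0.0047 0.1468] shift after turn [ 0.0011 -0.0006  0.0112]
```

Lower, release, and go back for the other die at (0.6115, 0.342), yaw 165.6.

```bash

python3 -m crank '[[1,[0,0,0.009],[0,0,0]],[1,[0,0,0.002],[0,0,0]],[1,[0,0,0],[0,0,0]],[0.65,[0,0,0],[0,0,0]],[0.65,[0,0,0],[0,0,0]],[0.65,[0,0,0],[0,0,0]],[0.65,[0,0,-0.02],[0,0,0]],[0.65,[0,0,-0.04],[0,0,0]]]'
python3 -m crank '[[0.65,[0,0,-0.05],[0,0,0]],[0.65,[0,0,-0.05],[0,0,0]],[0.5,[0,0.045,0],[0,0,0]],[0.5,[0,0.048,0],[0,0,0]],[0.5,[0,0.048,0],[0,0,0]],[0.5,[0,0.048,0],[0,0,0]],[0.5,[0,0.048,0],[0,0,0]],[0.5,[0,0.048,0],[0,0,0]]]'
python3 -m crank '[[0.5,[0,0.048,0],[0,0,8.4]],[0.5,[0,0,0],[0,0,8.4]],[0.5,[0,0,0],[0,0,8.4]]]'
python3 - <<'E'
from meas import *
s=vision.snapshot("top"); dice(s)
P=cloud(s);z=P[...,2]
m=(z>.058)&(z<.0735)&(P[...,1]<-.1)&(P[...,0]>.44)&(P[...,0]<.56)
for c,a,l in blobs(m,60): print('placed',a,plane(s,c[0],c[1],.069),np.median(s["color"][l],0))
m=(z>.017)&(z<.03)&(P[...,1]<-.1)&(P[...,0]>.44)&(P[...,0]<.62)
for c,a,l in blobs(m,25): print('low',a,plane(s,c[0],c[1],.023),np.median(s["color"][l],0))
E
python3 d.py .6115 .342 .06 165.6
```

```text
time: 76.45
tool_pos: [0.5589, -0.296, 0.068]
ee_rot: [3.135, -0.006, -2.951]
wrist_force: [0.5, -0.6, -0.6]
width: 0.0329
finger_force: 0.0
time: 77.25
tool_pos: [0.5068, -0.0162, 0.1723]
ee_rot: [3.141, 0.001, -2.951]
wrist_force: [1.5, 0.0, 0.0]
width: 0.0473
finger_force: 0.0
time: 77.55
tool_pos: [0.4989, 0.0273, 0.1725]
ee_rot: [3.141, 0.001, 2.902]
wrist_force: [0.1, -0.3, 0.1]
width: 0.0472
finger_force: 0.0
die 73 [0.6115 0.3419] [0.0197 0.0179] edge deg 75.6
placed 209 [ 0.50307663 -0.40480982  0.069     ] [37. 26. 24.]
placed 249 [ 0.52897556 -0.34780129  0.069     ] [233. 223. 196.]
placed 248 [ 0.51216813 -0.26173893  0.069     ] [78. 53. 47.]
placed 239 [ 0.49633434 -0.1735872   0.069     ] [ 76. 174.  85.]
low 214 [ 0.56097696 -0.48779709  0.023     ] [15. 14. 15.]
low 54 [ 0.61438174 -0.54880857  0.023     ] [231.5 223.5 194.5]
low 218 [ 0.53018474 -0.40120093  0.023     ] [53.  33.5 29. ]
low 81 [ 0.56324888 -0.29722523  0.023     ] [216.  59.  48.]
low 52 [ 0.52080067 -0.33973516  0.023     ] [108.  73.  37.]
low 44 [ 0.50781025 -0.2504986   0.023     ] [103.   71.   34.5]
low 34 [ 0.49350262 -0.16155656  0.023     ] [99.5 73.  36. ]
t 77.6 pos [0.499  0.0267 0.1724] yaw 165.96 q6 -79.4 w 0.0469 f 0.0
q [ -3.5  -1.   88.4   0.   92.5 -79.4]
shift now [-0.0325  0.3331  0.1126] turn [0.0338 0.0575 0.3593] shift after turn [-0.0305  0.3334  0.1124]
```

```bash

python3 -m crank '[[0.5,[-0.004,0.0416,0],[0,0,0]],[0.5,[-0.004,0.0416,0],[0,0,0]],[0.5,[-0.004,0.0416,0],[0,0,0]],[0.5,[-0.004,0.0416,0],[0,0,0]],[0.5,[-0.004,0.0416,0],[0,0,0]],[0.5,[-0.004,0.0416,0],[0,0,0]],[0.5,[-0.004,0.0416,0],[0,0,0]],[0.5,[-0.004,0.0416,0],[0,0,0]]]' >/dev/null
python3 -m crank '[[0.5,[0,0,0.03],[0,0,0]],[0.5,[0,0,0.04],[0,0,0]],[0.5,[0,0,0.03],[0,0,0]],[0.5,[0,0,0.01],[0,0,0]],[0.5,[0,0,0],[0,0,0]],[0.5,[0,0,0],[0,0,0]]]' >/dev/null
python3 d.py .6115 .342 .005 165.6
```

```text
t 79.0 pos [0.6097 0.3418 0.0641] yaw 166.42 q6 -51.8 w 0.047 f 0.0
q [ 24.6  27.1  67.2   0.   85.5 -51.8]
shift now [-0.0015  0.0005  0.0591] turn [0.1314 0.1425 0.8191] shift after turn [-0.0017  0.0006  0.0591]
```

```bash

python3 -m crank '[[0.5,[-0.0015,0.0005,0.025],[0,0,0.8]],[0.5,[0,0,0.02],[0,0,0]],[0.5,[0,0,0.01],[0,0,0]],[0.5,[0,0,0.003],[0,0,0]],[0.5,[0,0,0],[0,0,0]],[0.5,[0,0,0],[0,0,0]],[0.5,[0,0,0],[0,0,0]],[0.5,[0,0,0],[0,0,0]]]' 
python3 d.py .6115 .342 .0035 165.6
```

```text
time: 79.8
tool_pos: [0.6107, 0.342, 0.0052]
ee_rot: [3.14, 0.002, 2.89]
wrist_force: [-0.3, -0.1, -0.0]
width: 0.0469
finger_force: 0.0
t 79.8 pos [0.6107 0.342  0.0052] yaw 165.6 q6 -51.0 w 0.0469 f 0.0
q [ 24.6  29.7  70.4   0.   79.8 -51. ]
shift now [-0.0007  0.0002  0.0017] turn [0.088  0.0882 0.0036] shift after turn [-0.0008  0.0002  0.0017]
```

```bash

python3 -m crank '[[0.5,[0,0,0.002],[0,0,0]],[0.5,[0,0,0],[0,0,0]],[1,[0,0,0],[0,0,0]],[1,[0,0,0],[0,0,0]],[1,[0,0,0],[0,0,0]],[1,[0,0,0],[0,0,0]],[1,[0,0,0],[0,0,0]],[1,[0,0,0],[0,0,0]]]'
python3 -m crank '[[1,[0,0,-0.02],[0,0,0]],[1,[0,0,-0.04],[0,0,0]],[1,[0,0,-0.04],[0,0,0]],[1,[0,0,-0.04],[0,0,0]],[1,[0,0,-0.03],[0,0,-8.4]],[1,[0,0,0],[0,0,-8.4]],[1,[0,0,0],[0,0,-8.5]],[1,[0,0,0],[0,0,0]]]'
python3 d.py .5436 -.2087 .17 190.9
```

```text
time: 80.6
tool_pos: [0.6102, 0.3418, 0.0021]
ee_rot: [3.141, 0.0, 2.89]
wrist_force: [0.8, -0.1, -0.2]
width: 0.0177
finger_force: 30.0
time: 81.4
tool_pos: [0.6102, 0.3417, 0.1725]
ee_rot: [3.141, 0.001, -2.952]
wrist_force: [-0.6, -0.1, -0.2]
width: 0.0175
finger_force: 30.0
t 81.4 pos [0.6102 0.3417 0.1725] yaw -169.12 q6 -76.3 w 0.0175 f 30.0
q [ 24.6  24.8  58.    0.   97.2 -76.3]
shift now [ 0.1693 -0.5279  0.0021] turn [ 0.0242  0.0543 -0.0186] shift after turn [ 0.1695 -0.5279  0.0025]
```

```bash

python3 -m crank '[[1,[0.013,-0.0406,0],[0,0,0]],[1,[0.013,-0.0406,0],[0,0,0]],[1,[0.013,-0.0406,0],[0,0,0]],[1,[0.013,-0.0406,0],[0,0,0]],[1,[0.013,-0.0406,0],[0,0,0]],[1,[0.013,-0.0406,0],[0,0,0]],[1,[0.013,-0.0406,0],[0,0,0]],[1,[0.013,-0.0406,0],[0,0,0]]]'
python3 -m crank '[[1,[0.013,-0.0406,0],[0,0,0]],[1,[0.013,-0.0406,0],[0,0,0]],[1,[0.013,-0.0406,0],[0,0,0]],[1,[0.013,-0.0406,0],[0,0,0]],[1,[0.013,-0.0406,0],[0,0,0]],[1,[0,0,0],[0,0,0]],[1,[0,0,0],[0,0,0]]]'
python3 d.py .5436 -.2087 .012 190.9
```

```text
time: 82.2
tool_pos: [0.5687, 0.0015, 0.1717]
ee_rot: [3.141, -0.0, -2.955]
wrist_force: [1.4, -0.3, -0.3]
width: 0.018
finger_force: 30.0
time: 82.9
tool_pos: [0.5435, -0.209, 0.1713]
ee_rot: [3.14, -0.0, -2.956]
wrist_force: [-0.4, -0.3, -0.6]
width: 0.0177
finger_force: 30.0
t 82.9 pos [ 0.5435 -0.209   0.1713] yaw -169.35 q6 -127.3 w 0.0177 f 30.0
q [ -26.7    9.7   77.2    0.1   93.2 -127.3]
shift now [-0.0002  0.0001  0.1593] turn [ 0.0949 -0.0109 -0.2515] shift after turn [-0.0001  0.0003  0.1593]
```

```bash

python3 -m crank '[[1,[0,0,0.03],[0,0,0]],[1,[0,0,0.035],[0,0,0]],[1,[0,0,0.035],[0,0,0]],[1,[0,0,0.03],[0,0,0]],[1,[0,0,0.02],[0,0,0]],[1,[0,0,0.007],[0,0,0]],[1,[0,0,0],[0,0,0]],[1,[0,0,0],[0,0,0]]]'
python3 -m crank '[[1,[0,0,0.002],[0,0,0]],[1,[0,0,0],[0,0,0]],[0.65,[0,0,0],[0,0,0]],[0.65,[0,0,0],[0,0,0]],[0.65,[0,0,0],[0,0,0]],[0.65,[0,0,-0.02],[0,0,0]],[0.65,[0,0,-0.04],[0,0,0]],[0.65,[0,0,-0.04],[0,0,0]]]'
python3 -m crank '[[1,[0,0,-0.05],[0,0,0]],[1,[0,0.04,-0.04],[0,0,0]],[1,[0,0.048,-0.01],[0,0,0]],[1,[0,0.048,0],[0,0,0]],[1,[0,0.048,0],[0,0,0]],[1,[0,0.03,0],[0,0,0]]]'
python3 d.py .35 0 .25 190.9
python3 - <<'E'
from meas import *
s=vision.snapshot("top"); dice(s)
P=cloud(s);z=P[...,2]
m=(z>.058)&(z<.0735)&(P[...,1]<-.1)&(P[...,0]>.44)&(P[...,0]<.56)
for c,a,l in blobs(m,60): print('placed',a,plane(s,c[0],c[1],.069),np.median(s["color"][l],0))
m=(z>.017)&(z<.03)&(P[...,1]<-.1)&(P[...,0]>.44)&(P[...,0]<.62)
for c,a,l in blobs(m,40): print('low',a,plane(s,c[0],c[1],.023),np.median(s["color"][l],0))
cv2.imwrite("pics/t5.png",cv2.resize(s["color"][180:380,380:640],None,fx=3,fy=3)[...,::-1])
L=(z>.09)&(P[...,1]<-.12)&(P[...,1]>-.45)&(P[...,0]>.3)&(P[...,0]<.45); q=P[L]; n=np.linalg.svd(q-q.mean(0),full_matrices=False)[2][2]; print('lid n',n,q.mean(0))
E
```

```text
time: 83.7
tool_pos: [0.5451, -0.2082, 0.0163]
ee_rot: [-3.141, 0.002, -2.951]
wrist_force: [-0.8, 0.4, 0.7]
width: 0.0176
finger_force: 30.0
time: 84.5
tool_pos: [0.5431, -0.2081, 0.1129]
ee_rot: [3.14, -0.002, -2.951]
wrist_force: [1.5, -0.3, -0.1]
width: 0.0328
finger_force: 0.0
time: 85.1
tool_pos: [0.5035, -0.0002, 0.2089]
ee_rot: [3.141, 0.001, -2.95]
wrist_force: [-0.6, 0.2, 0.3]
width: 0.0002
finger_force: 0.0
t 85.1 pos [ 0.5035 -0.0002  0.2089] yaw -169.0 q6 -107.5 w 0.0002 f 0.0
q [  -6.5   -1.    84.4    0.1   96.6 -107.5]
shift now [ 0.1506  0.0296 -0.0413] turn [0.0561 0.0837 0.1046] shift after turn [ 0.1507  0.0293 -0.0411]
placed 210 [ 0.50261739 -0.40509306  0.069     ] [37. 26. 23.]
placed 251 [ 0.5289684  -0.34802804  0.069     ] [233. 223. 197.]
placed 237 [ 0.51198382 -0.2612961   0.069     ] [74. 54. 49.]
placed 82 [ 0.47966395 -0.12011118  0.069     ] [31.5 30.  28. ]
low 210 [ 0.56122788 -0.48765628  0.023     ] [15. 14. 15.]
low 55 [ 0.61444954 -0.5490981   0.023     ] [233. 222. 193.]
low 217 [ 0.52933028 -0.40132585  0.023     ] [53. 34. 29.]
low 80 [ 0.56315262 -0.29741818  0.023     ] [216.  60.  50.]
low 48 [ 0.52074196 -0.34002833  0.023     ] [107.   73.   39.5]
low 41 [ 0.50995129 -0.24989418  0.023     ] [99. 71. 34.]
low 43 [ 0.46878477 -0.12284843  0.023     ] [29. 28. 25.]
lid n [0.89597093 0.1729391  0.40905764] [ 0.37568619 -0.28987321  0.17588706]
```

View pics/t5.png

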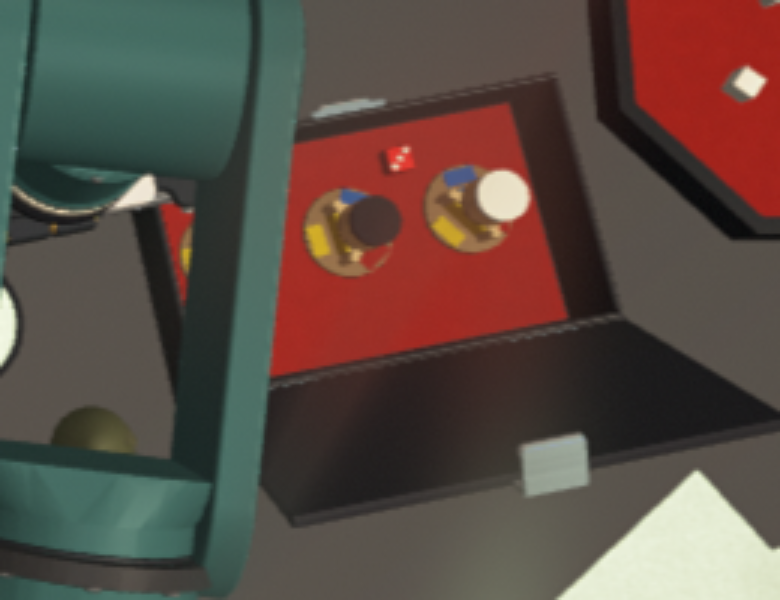

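```bash

python3 -m crank '[[1,[0,0,-0.03],[0,0,8.59]],[1,[0,0,-0.03],[0,0,8.59]],[1,[0,0,-0.03],[0,0,8.59]],[1,[0,0,-0.03],[0,0,8.59]],[1,[0,0,0],[0,0,8.59]],[1,[0,0,0],[0,0,8.59]],[1,[0,0,0],[0,0,8.59]],[1,[0,0,0],[0,0,8.59]]]' >/dev/null
python3 -m crank '[[1,[0,0,0],[0,0,8.59]],[1,[0,0,0],[0,0,8.59]],[1,[0,0,0],[0,0,8.59]],[1,[0,0,0],[0,0,8.59]],[1,[0,0,0],[0,0,8.59]],[1,[0,0,0],[0,0,8.59]],[1,[0,0,0],[0,0,8.59]],[1,[0,0,0],[0,0,8.59]]]' >/dev/null
python3 -m crank '[[1,[0,0,0],[0,0,8.59]],[1,[0,0,0],[0,0,8.59]],[1,[0,0,0],[0,0,8.59]],[1,[0,0,0],[0,0,8.59]],[1,[0,0,0],[0,0,8.59]]]'
python3 d.py .33 0 .33 10.9; python3 d.py .302 -.265 .33 10.9
```

```text
time: 87.25
tool_pos: [0.5044, -0.0033, 0.3283]
ee_rot: [-3.141, -0.0, 0.177]
wrist_force: [-0.4, 0.2, -0.2]
width: 0.0005
finger_force: 0.0
t 87.25 pos [ 0.5044 -0.0033  0.3283] yaw 10.14 q6 73.0 w 0.0005 f 0.0
q [ -6.8  -0.4  70.2   0.  110.1  73. ]
shift now [-0.1711 -0.0339 -0.0018] turn [-0.0169 -0.0174 -0.7629] shift after turn [-0.1706 -0.0362 -0.0017]
t 87.25 pos [ 0.5044 -0.0033  0.3283] yaw 10.14 q6 73.0 w 0.0005 f 0.0
q [ -6.8  -0.4  70.2   0.  110.1  73. ]
shift now [-0.2453  0.222  -0.0019] turn [-0.0169 -0.0174 -0.7629] shift after turn [-0.2482  0.2187 -0.0017]
```

```bash

python3 -m crank '[[1,[-0.034,-0.007,0],[0,0,-0.7]],[1,[-0.034,-0.007,0],[0,0,0]],[1,[-0.034,-0.007,0],[0,0,0]],[1,[-0.034,-0.007,0],[0,0,0]],[1,[-0.034,-0.007,0],[0,0,0]],[1,[-0.011,0.0366,0],[0,0,0]],[1,[-0.011,0.0366,0],[0,0,0]],[1,[-0.011,0.0366,0],[0,0,0]]]'
python3 -m crank '[[1,[-0.011,0.0366,0],[0,0,0]],[1,[-0.011,0.0366,0],[0,0,0]],[1,[-0.011,0.0366,0],[0,0,0]],[1,[-0.011,0.0366,0],[0,0,0]],[1,[0,0,0],[0,0,0]],[1,[0,0,0],[0,0,0]]]'
python3 d.py .302 -.265 .195 10.9
python3 - <<'E'
from h import *
s=vision.snapshot("scene"); cv2.imwrite("pics/s6.png",cv2.resize(s["color"][40:260,140:420],None,fx=2.5,fy=2.5)[...,::-1])
s=vision.snapshot("top"); P=cloud(s);z=P[...,2]
m=(z>.017)&(z<.03)&(P[...,1]<-.1)&(P[...,0]>.44)&(P[...,0]<.62)
for c,a,l in blobs(m,40): print('low',a,plane(s,c[0],c[1],.023),np.median(s["color"][l],0))
E
```

```text
time: 88.05
tool_pos: [0.3191, -0.1165, 0.3287]
ee_rot: [3.141, -0.002, 0.197]
wrist_force: [0.2, -0.2, -0.1]
width: 0.0003
finger_force: 0.0
time: 88.65
tool_pos: [0.3047, -0.2679, 0.3278]
ee_rot: [-3.14, -0.0, 0.194]
wrist_force: [0.9, -0.1, 0.4]
width: 0.0003
finger_force: 0.0
t 88.65 pos [ 0.3047 -0.2679  0.3278] yaw 11.1 q6 29.5 w 0.0003 f 0.0
q [-49.4 -12.9  81.5   0.1 111.4  29.5]
shift now [-0.0021 -0.0031  0.1328] turn [-0.1007 -0.001   0.1992] shift after turn [-0.0021 -0.0034  0.1328]
low 222 [ 0.55803382 -0.4902352   0.023     ] [19. 18. 20.]
low 53 [ 0.61422716 -0.54918527  0.023     ] [252. 249. 231.]
low 221 [ 0.52980366 -0.40128312  0.023     ] [68. 45. 38.]
low 81 [ 0.56303581 -0.29731655  0.023     ] [241.  74.  60.]
low 79 [ 0.54480095 -0.20872376  0.023     ] [247.  70.  57.]
low 54 [ 0.51924772 -0.34076321  0.023     ] [132.   90.5  47. ]
low 42 [ 0.47162095 -0.12220751  0.023     ] [49.  39.5 33. ]
```

View pics/s6.png

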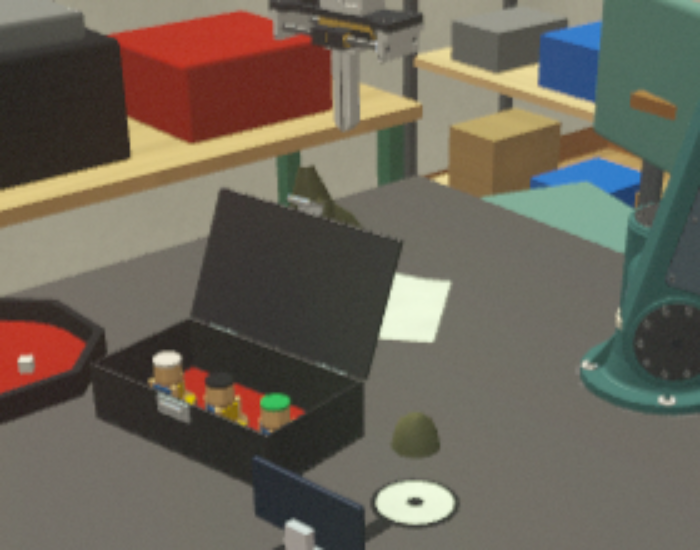

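```bash
python3 - <<'E'
from h import *
s=vision.snapshot("scene"); P=cloud(s)
for u,v in ((262,108),(268,118),(275,122),(261,121)): print(u,v,P[v,u].round(3),s["color"][v,u])
s=vision.snapshot("top"); P=cloud(s); z=P[...,2]
m=(z>.02)&(P[...,0]<.3)&(P[...,0]>-.2)&(P[...,1]<-.1)
for c,a,l in blobs(m,30): print(c.round(),a,P[l].min(0).round(3),P[l].max(0).round(3))
E
```

```text
262 108 [ 0.074 -0.652  0.125] [83 80 60]
268 118 [ 0.056 -0.641  0.084] [70 69 49]
275 122 [ 0.023 -0.639  0.06 ] [93 93 71]
261 121 [ 0.368 -0.276  0.249] [135 133 122]
[592. 428.] 7556 [ 0.213 -0.234  0.426] [ 0.3   -0.1    0.685]
```

```bash

python3 -m crank '[[1,[0,0,0.03],[0,0,0]],[1,[0,0,0.04],[0,0,0]],[1,[0,0,0.04],[0,0,0]],[1,[0,0,0.023],[0,0,0]],[1,[0.01,0,0],[0,0,0]],[1,[0.01,0,0],[0,0,0]],[1,[0.01,0,0],[0,0,0]],[1,[0.01,0,0],[0,0,0]]]'
python3 -m crank '[[1,[0.012,0,0],[0,0,0]],[1,[0.012,0,0],[0,0,0]],[1,[0.012,0,0],[0,0,0]],[1,[0.012,0,0],[0,0,0]],[1,[0.012,0,0],[0,0,0]]]'
python3 -m crank '[[1,[0.012,0,0],[0,0,0]],[1,[0.012,0,0],[0,0,0]],[1,[0.012,0,0],[0,0,0]],[1,[0.012,0,0],[0,0,0]],[1,[0.012,0,0],[0,0,0]],[1,[0,0,0],[0,0,0]]]'
cat > lid.py <<'E'
from h import *
o=robot.get_obs(); d=o['tool_pos']-np.array([.4195,-.2784,.075]); print('tcp u,yl,z',np.round([d@[.982,.189,0],d@[.189,-.982,0],o['tool_pos'][2]],4),'F',o['wrist_force'].round(1),'t',o['time'])
s=vision.snapshot("top"); P=cloud(s)-np.array([.4195,-.2784,.075]); u=P@[.982,.189,0]; y=P@[.189,-.982,0]; z=P[...,2]
k=(y>.07)&(y<.135)&(z>.006)&(z<.19)&(np.hypot(u,z)>.03)&(np.hypot(u,z)<.18)&(s["z_map"]>0)
if k.sum()>20: print('lid angle deg',k.sum(),np.percentile(np.degrees(np.arctan2(z[k],u[k])),[10,50,90]).round(1))
k=(abs(y)<.14)&(u>-.02)&(u<.19)&(s["z_map"]>0); print('height pct',np.percentile(z[k]+.075,[5,50,95]).round(3))
E
python3 lid.py
```

```text
time: 89.65
tool_pos: [0.3456, -0.2606, 0.198]
ee_rot: [3.138, -0.001, 0.196]
wrist_force: [-3.6, -1.2, 3.2]
width: 0.0001
finger_force: 1.9
time: 90.15
tool_pos: [0.4041, -0.2478, 0.1949]
ee_rot: [-3.141, 0.0, 0.196]
wrist_force: [-2.3, -0.8, 2.7]
width: 0.0003
finger_force: 1.5
time: 90.75
tool_pos: [0.4641, -0.2358, 0.1951]
ee_rot: [-3.141, -0.002, 0.197]
wrist_force: [0.3, -0.1, 0.4]
width: 0.0005
finger_force: 0.0
tcp u,yl,z [ 0.0518 -0.0334  0.1951] F [ 0.3 -0.1  0.4] t 90.75
lid angle deg 76 [72.2 74.8 78.3]
height pct [0.003 0.337 0.586]
```

```bash

python3 -m crank '[[1,[0.013,0,0],[0,0,0]],[1,[0.013,0,0],[0,0,0]],[1,[0.014,0,0.008],[0,0,0]],[1,[0.0085,0,0.01],[0,0,0]],[1,[0,0,0],[0,0,0]]]'
python3 lid.py
python3 -m crank '[[1,[0.0085,0,0.01],[0,0,0]],[1,[0.0085,0,0.01],[0,0,0]],[1,[0.006,0,0.012],[0,0,0]],[1,[0.006,0,0.012],[0,0,0]],[1,[0.006,0,0.012],[0,0,0]],[1,[0,0,0],[0,0,0]]]'
python3 lid.py
```

```text
time: 91.3
tool_pos: [0.5103, -0.2259, 0.1746]
ee_rot: [-3.139, 0.002, 0.197]
wrist_force: [-0.3, 0.1, -0.4]
width: 0.0002
finger_force: 0.0
tcp u,yl,z [ 0.0991 -0.0344  0.1746] F [-0.3  0.1 -0.4] t 91.3
lid angle deg 1045 [44.8 47.6 54.5]
height pct [0.007 0.489 0.566]
time: 91.95
tool_pos: [0.5432, -0.2191, 0.1179]
ee_rot: [-3.138, 0.003, 0.196]
wrist_force: [0.5, -0.7, 0.9]
width: 0.0008
finger_force: 0.0
tcp u,yl,z [ 0.1327 -0.0348  0.1179] F [ 0.5 -0.7  0.9] t 91.95
lid angle deg 984 [17.8 20.1 25.9]
height pct [0.089 0.475 0.515]
```

```bash

python3 -m crank '[[1,[0,0,-0.025],[0,0,0]],[1,[0.007,0.017,0],[0,0,0]],[1,[0.007,0.018,0],[0,0,0]],[1,[0,0,0.01],[0,0,0]],[1,[0,0,0.01],[0,0,0]],[1,[0,0,0.01],[0,0,0]],[1,[0,0,0.006],[0,0,0]],[1,[0,0,0],[0,0,0]]]'
python3 lid.py
python3 -m crank '[[1,[0,0,0.006],[0,0,0]],[1,[0,0,0],[0,0,0]]]'
python3 lid.py
```

```text
time: 92.8
tool_pos: [0.5634, -0.2508, 0.1084]
ee_rot: [-3.139, 0.002, 0.196]
wrist_force: [0.2, 0.8, 0.5]
width: 0.0004
finger_force: 0.0
tcp u,yl,z [1.465e-01 1.000e-04 1.084e-01] F [0.2 0.8 0.5] t 92.8
lid angle deg 1267 [13.  15.  18.6]
height pct [0.087 0.47  0.513]
time: 93.05
tool_pos: [0.5644, -0.2516, 0.1038]
ee_rot: [-3.141, -0.0, 0.196]
wrist_force: [-0.5, 0.3, -0.1]
width: 0.0007
finger_force: 0.1
tcp u,yl,z [0.1474 0.0011 0.1038] F [-0.5  0.3 -0.1] t 93.05
lid angle deg 1254 [11.5 13.7 17.5]
height pct [0.087 0.467 0.51 ]
```

Now press through the catch in small steps.

```bash

python3 -m crank '[[1,[0,0,0.004],[0,0,0]],[1,[0,0,0.004],[0,0,0]],[1,[0,0,0.003],[0,0,0]],[1,[0,0,0],[0,0,0]]]'
python3 -m crank '[[1,[0,0,0.002],[0,0,0]],[1,[0,0,0.002],[0,0,0]],[1,[0,0,0],[0,0,0]]]'
python3 -m crank '[[1,[0,0,0.002],[0,0,0]],[1,[0,0,0.002],[0,0,0]],[1,[0,0,0],[0,0,0]]]'
python3 lid.py
```

```text
time: 93.5
tool_pos: [0.5649, -0.2519, 0.0945]
ee_rot: [3.141, -0.002, 0.196]
wrist_force: [-0.5, 0.8, 5.2]
width: 0.0006
finger_force: 2.4
time: 93.8
tool_pos: [0.5652, -0.2519, 0.0923]
ee_rot: [3.14, -0.003, 0.196]
wrist_force: [-2.0, 2.4, 8.5]
width: 0.0001
finger_force: 4.1
time: 94.1
tool_pos: [0.5645, -0.2518, 0.085]
ee_rot: [-3.141, -0.0, 0.196]
wrist_force: [-0.4, -0.3, 1.0]
width: 0.0007
finger_force: 0.2
tcp u,yl,z [0.1474 0.0013 0.085 ] F [-0.4 -0.3  1. ] t 94.1
lid angle deg 1179 [ 4.8  7.  11. ]
height pct [0.083 0.451 0.499]
```

```bash

python3 -m crank '[[1,[0,0,0.002],[0,0,0]],[1,[0,0,0.001],[0,0,0]],[1,[0,0,0],[0,0,0]],[1,[0,0,0],[0,0,0]]]'
python3 -m crank '[[1,[0,0,-0.03],[0,0,0]],[1,[0,0,-0.05],[0,0,0]],[1,[0,0,-0.05],[0,0,0]],[1,[0,-0.04,-0.05],[0,0,0]],[1,[0,-0.05,0],[0,0,0]],[1,[0,-0.05,0],[0,0,0]],[1,[0,-0.05,0],[0,0,0]],[1,[0,-0.05,0],[0,0,0]]]'
python3 -m crank '[[1,[0,-0.05,0],[0,0,0]],[1,[0,-0.05,0],[0,0,0]],[1,[0,-0.03,0],[0,0,0]],[1,[0,0,0],[0,0,0]]]'
python3 - <<'E'
from h import *
s=vision.snapshot("top"); P=cloud(s)-np.array([.4195,-.2784,0]); u=P@[.982,.189,0]; y=P@[.189,-.982,0]; z=P[...,2]
k=(abs(y)<.13)&(u>.02)&(u<.15); print('h',np.percentile(z[k],[5,50,95])); print('slope',np.degrees(np.arctan(np.polyfit(u[k],z[k],1)[0])))
Q=P+[.4195,-.2784,0]
for c,a,l in blobs((z>.02)&(P[...,0]+.4195>.25),100): print(c.round(),a,np.median(Q[l],0).round(3))
s=vision.snapshot("scene"); cv2.imwrite("pics/s7.png",s["color"][...,::-1])
E
```

```text
time: 94.55
tool_pos: [0.5644, -0.2518, 0.0837]
ee_rot: [-3.142, -0.0, 0.196]
wrist_force: [-1.3, 1.2, 7.6]
width: 0.0006
finger_force: 3.7
time: 95.35
tool_pos: [0.5185, -0.0236, 0.2505]
ee_rot: [-3.141, 0.001, 0.195]
wrist_force: [1.1, 1.1, -0.5]
width: 0.0006
finger_force: 0.0
time: 95.75
tool_pos: [0.493, 0.1057, 0.2508]
ee_rot: [-3.14, 0.001, 0.201]
wrist_force: [0.7, -0.2, 0.6]
width: 0.0003
finger_force: 0.0
h [0.08167905 0.08523474 0.08868747]
slope 0.04785163914660892
[603. 190.] 1620 [ 0.646 -0.481  0.035]
[212. 162.] 548 [0.717 0.343 0.037]
[338. 298.] 26020 [0.397 0.094 0.614]
[121. 202.] 1622 [0.606 0.498 0.131]
[505. 259.] 13316 [ 0.499 -0.254  0.085]
[412. 330.] 505 [ 0.362 -0.076  0.032]
[179. 338.] 354 [0.346 0.393 0.063]
[ 23. 386.] 106 [0.254 0.695 0.056]
```

View pics/s7.png

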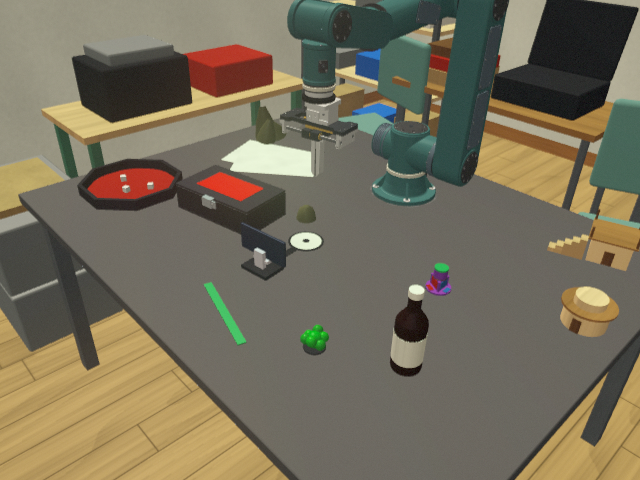

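The lid lies flat: slope 0.05°, top about 0.084 m, case around pixel (230,195). The bottle, bush and rock have not moved, and the robot is clear of everything.

```bash
python3 -c "
from bench import robot
print(robot.close_job())"
```

```text
the job is handed in; nothing more can be done
None
```

The job is handed in after about 96 s: all three towers were shown red, yellow and blue to the phone in order and stand in the case with both dice, the lid is pressed shut past its catch, and the bottle, bush and rock did not move.

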